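Pack the balance's ring weights into their caddy and latch it

TASK

Pack away the balance's steel ring weights: thread every ring lying on the bench down the caddy's post, largest at the bottom to smallest on top, each fully home. Then swing the clear lid down flat over them and, once it is shut, turn the turnbutton a quarter turn so that its bar lies across the end of the lid. Leave the other things on the bench where they are.

Things in the scene. Friction and masses are not known exactly. Their poses are not given: they have to be found in the camera images.
- caddy: grey metal caddy fixed to the bench, base plate 235 (x) x 110 (y) x 12. Origin: bench level under the post's axis; z up, x from post to hinge block. Steel post on the origin's axis, diameter 12, tapered tip, top 62 above the bench (50 above the plate). Hinge block (16 x 60, top 70 above the bench) at x = +97, latch pillar (18 x 30, top 74) at x = -111; sides (+y, -y) open
- post_tip (a point): top of the caddy's post, 62 mm above the bench
- lid (a joint): hinge angle of the caddy's clear acrylic lid, 50 wide, 182 long, 5 thick, with an aluminium edge strip: 0 = closed, flat and level over the post; 1.57 = upright; 1.9 = fully open. The stiff hinge stays where it is left (about 1 to 2 N at the free edge moves it)
- lid_hinge (a point): middle of the lid's hinge axis (parallel to the caddy's y, at caddy x = +93, 71 above the bench)
- lid_edge (a point): upper (outer) face of the lid, in the middle of its width, 180 mm from the hinge axis (its free edge is at 184). When the lid is closed this face is 76 above the bench; when open it looks away from the post
- button (a joint): angle of the turnbutton on the latch pillar, a plain steel bar 54 long, 12 wide, 16 tall on a vertical pivot, from 80 to 96 above the bench: 0 = bar parallel to the caddy's y (lid free); it grows anticlockwise seen from above to 1.57 = bar along the caddy's x, across the end of the closed lid. Stays where it is left
- button_grip (a point): centre of the turnbutton's bar, on its pivot axis, 88 above the bench (caddy x = -112); its own y axis lies along the bar
- ring_66: loose flat steel ring weight, outer diameter 66, bore 16, 12 thick; origin in its centre, at mid-thickness on its axis, z along its axis; its two faces are alike. May be absent
- ring_58: loose flat steel ring weight, outer diameter 58, bore 16, 11 thick; origin in its centre, at mid-thickness on its axis, z along its axis; its two faces are alike. May be absent
- ring_50: loose flat steel ring weight, outer diameter 50, bore 16, 10 thick; origin in its centre, at mid-thickness on its axis, z along its axis; its two faces are alike. May be absent
- ring_42: loose flat steel ring weight, outer diameter 42, bore 16, 9 thick; origin in its centre, at mid-thickness on its axis, z along its axis; its two faces are alike. May be absent
- ring_34: loose flat steel ring weight, outer diameter 34, bore 16, 9 thick; origin in its centre, at mid-thickness on its axis, z along its axis; its two faces are alike. May be absent
- bottle: white plastic jar, diameter 80, 150 tall; not part of the job. Origin in the centre of its underside
- beaker: small glass beaker, diameter 52, 60 tall; not part of the job. Origin in the centre of its underside
- cap: white plastic bottle cap, solid disc (no bore), diameter 36, 14 tall; not part of the job. Origin in the centre of its underside
- dish: clear closed dish, solid disc, diameter 60, 12 tall; not part of the job. Origin in the centre of its underside
- carton: cardboard carton, 70 x 110, 45 tall; not part of the job. Origin in the centre of its underside
- pipette: hand pipette lying along its own y: from y = -128 to +110 mm, 32 wide, 22 tall; not part of the job
Not all that is in view belongs to the job. What is shaped like the ring_42 but red is not meant. What is shaped like the ring_50 but blue or green is not meant.

How it is judged:
On the way, in this order (a step that is already met when the one before it is completed fails the run):
1. every ring present is threaded on the post, largest at the bottom, each fully home, with the lid still open (horizontal distance between each of ring_66, ring_58, ring_50, ring_42, ring_34 and caddy below 0.004 m and angle between the z axis of each of ring_66, ring_58, ring_50, ring_42, ring_34 and the z axis of caddy, either way round below 0.08 rad and linear speed of each of ring_66, ring_58, ring_50, ring_42, ring_34 below 0.03 m/s and z of ring_66 in the frame of caddy between 0.015 and 0.021 m and ((angle between ring_66's own z axis and vertical below 0.1 rad and z of ring_58 in the frame of ring_66 between 0.0095 and 0.0145 m and z of ring_50 in the frame of ring_66 between 0.009 and 0.025 m and z of ring_42 in the frame of ring_66 between 0.0085 and 0.0345 m and z of ring_34 in the frame of ring_66 between 0.0085 and 0.0435 m) or (angle between ring_66's own z axis and vertical above 3.04 rad and z of ring_58 in the frame of ring_66 between -0.0145 and -0.0095 m and z of ring_50 in the frame of ring_66 between -0.025 and -0.009 m and z of ring_42 in the frame of ring_66 between -0.0345 and -0.0085 m and z of ring_34 in the frame of ring_66 between -0.0435 and -0.0085 m)) and z of ring_58 in the frame of caddy between 0.0145 and 0.0325 m and ((angle between ring_58's own z axis and vertical below 0.1 rad and z of ring_50 in the frame of ring_58 between 0.0085 and 0.0135 m and z of ring_42 in the frame of ring_58 between 0.008 and 0.023 m and z of ring_34 in the frame of ring_58 between 0.008 and 0.032 m) or (angle between ring_58's own z axis and vertical above 3.04 rad and z of ring_50 in the frame of ring_58 between -0.0135 and -0.0085 m and z of ring_42 in the frame of ring_58 between -0.023 and -0.008 m and z of ring_34 in the frame of ring_58 between -0.032 and -0.008 m)) and z of ring_50 in the frame of caddy between 0.014 and 0.043 m and ((angle between ring_50's own z axis and vertical below 0.1 rad and z of ring_42 in the frame of ring_50 between 0.0075 and 0.0125 m and z of ring_34 in the frame of ring_50 between 0.0075 and 0.0215 m) or (angle between ring_50's own z axis and vertical above 3.04 rad and z of ring_42 in the frame of ring_50 between -0.0125 and -0.0075 m and z of ring_34 in the frame of ring_50 between -0.0215 and -0.0075 m)) and z of ring_42 in the frame of caddy between 0.0135 and 0.0525 m and ((angle between ring_42's own z axis and vertical below 0.1 rad and z of ring_34 in the frame of ring_42 between 0.007 and 0.012 m) or (angle between ring_42's own z axis and vertical above 3.04 rad and z of ring_34 in the frame of ring_42 between -0.012 and -0.007 m)) and z of ring_34 in the frame of caddy between 0.0135 and 0.0525 m and value of joint lid above 0.5 rad), for 0.2 s.
2. the lid is shut flat while the turnbutton is still out of the way (value of joint lid below 0.07 rad and value of joint button below 0.8 rad), for 0.2 s.
3. the turnbutton is turned across the end of the shut lid (value of joint lid below 0.07 rad and value of joint button above 1.3 rad), for 0.2 s.
At the end, for the whole second after the job is handed in: Every ring present is on the post (axis within 4 mm of the post's, level within 0.08 rad, at rest), in order of size with the largest at the bottom, each down on the plate or on the ring beneath (within 3 mm); the lid is within 0.07 rad of flat; the turnbutton is turned beyond 1.3 rad (all of step 3 and horizontal distance between each of ring_66, ring_58, ring_50, ring_42, ring_34 and caddy below 0.004 m and angle between the z axis of each of ring_66, ring_58, ring_50, ring_42, ring_34 and the z axis of caddy, either way round below 0.08 rad and linear speed of each of ring_66, ring_58, ring_50, ring_42, ring_34 below 0.03 m/s and z of ring_66 in the frame of caddy between 0.015 and 0.021 m and ((angle between ring_66's own z axis and vertical below 0.1 rad and z of ring_58 in the frame of ring_66 between 0.0095 and 0.0145 m and z of ring_50 in the frame of ring_66 between 0.009 and 0.025 m and z of ring_42 in the frame of ring_66 between 0.0085 and 0.0345 m and z of ring_34 in the frame of ring_66 between 0.0085 and 0.0435 m) or (angle between ring_66's own z axis and vertical above 3.04 rad and z of ring_58 in the frame of ring_66 between -0.0145 and -0.0095 m and z of ring_50 in the frame of ring_66 between -0.025 and -0.009 m and z of ring_42 in the frame of ring_66 between -0.0345 and -0.0085 m and z of ring_34 in the frame of ring_66 between -0.0435 and -0.0085 m)) and z of ring_58 in the frame of caddy between 0.0145 and 0.0325 m and ((angle between ring_58's own z axis and vertical below 0.1 rad and z of ring_50 in the frame of ring_58 between 0.0085 and 0.0135 m and z of ring_42 in the frame of ring_58 between 0.008 and 0.023 m and z of ring_34 in the frame of ring_58 between 0.008 and 0.032 m) or (angle between ring_58's own z axis and vertical above 3.04 rad and z of ring_50 in the frame of ring_58 between -0.0135 and -0.0085 m and z of ring_42 in the frame of ring_58 between -0.023 and -0.008 m and z of ring_34 in the frame of ring_58 between -0.032 and -0.008 m)) and z of ring_50 in the frame of caddy between 0.014 and 0.043 m and ((angle between ring_50's own z axis and vertical below 0.1 rad and z of ring_42 in the frame of ring_50 between 0.0075 and 0.0125 m and z of ring_34 in the frame of ring_50 between 0.0075 and 0.0215 m) or (angle between ring_50's own z axis and vertical above 3.04 rad and z of ring_42 in the frame of ring_50 between -0.0125 and -0.0075 m and z of ring_34 in the frame of ring_50 between -0.0215 and -0.0075 m)) and z of ring_42 in the frame of caddy between 0.0135 and 0.0525 m and ((angle between ring_42's own z axis and vertical below 0.1 rad and z of ring_34 in the frame of ring_42 between 0.007 and 0.012 m) or (angle between ring_42's own z axis and vertical above 3.04 rad and z of ring_34 in the frame of ring_42 between -0.012 and -0.007 m)) and z of ring_34 in the frame of caddy between 0.0135 and 0.0525 m); the robot touches nothing.
It fails at once if one of the other bench things is moved more than 5 cm (distance of any of bottle, beaker, cap, dish, carton, pipette from where it was at the start of the episode above 0.05 m).
Of ring_66, ring_58, ring_50, ring_42, ring_34 only 3 to 4 are there at a start; the rules pass over those that are not, and their reading is None.
At some moment in a run one of ring_66, ring_58, ring_50, ring_42, ring_34 may be knocked a few centimetres aside while the robot is not near it.
Once in a run the grip may slacken for a moment while it holds something.
It also fails if it takes over 210 s, if anything falls off the work surface, if the arm or the gripper's body presses on something with over 40 N, if the wrist force passes 120 N, or if a joint passes its speed limit or range.

ROBOT

A 6-joint arm with a two-finger parallel gripper is mounted at the origin on the work surface. World frame = base frame: x ahead of the robot, y to its left, z up, the work surface at z = 0. Lengths are in m, angles in rad, forces in N, time in s.
With the tool pointing down it reaches from about 0.3 to 0.85 m from the base axis. Payload 4.2 kg.
Tool frame: the origin (TCP) lies at the very end of the fingers, on their centre line; the grasp point (between the pads) lies ctrl.pinch_z behind it (ctrl.pinch_z is the distance from the TCP to the grasp point, in m); x points along the fingers, y is the direction in which the jaws open and shut, and the axes are right-handed (so a half turn about x gives the same grasp; the last joint's range is limited). The gripper opens to 91 mm and grips with 3 to 60 N. Pads are 32 mm wide; open, the fingers measure 118 mm over their backs; the gripper's body (76 mm by 178 mm) begins 60 mm behind the grasp point.
Start: joints at [-1.243, 0.32, 1.565, -0, 1.257, -0.02], TCP at [0.196, -0.541, 0.214] pointing down, gripper open.
Joint ranges: [-3.11, 3.11], [-0.84, 2.01], [0.21, 2.61], [-1.34, 4.49], [0.05, 2.63], [-2.56, 2.56]. Speed limits (rad/s): [2.57, 2.57, 3.14, 3.14, 3.14, 3.14].

INTERFACE

Orientations are given as a unit quaternion [w, x, y, z].
In Python, from plant import ctrl gives the robot as it stands.
- The arm moves only by the tool step_arm, never from a script. Its argument "moves" is a list that holds one entry, the list of rows, each a list of 4 numbers: the shift along the tool's x, y, z in m, then the turn about the tool's x in degrees. In form: [[[x, y, z, spin], ...]]. A call has 1 to 10 rows; each row shifts and turns the commanded pose from where the row before left it, along the tool's axes as they then stand; what a row does not reach is not made up. A row lasts 1/8 s, in which the tool goes at most 62.5 mm and 10.7 degrees, less where a joint would pass 70% of its speed; a pose out of reach is approached as far as the arm can. A call with a gripper value outside its range is refused whole. "gripper" is the closure, from 0 (fully open) to 1 (shut), set as the call begins (left out, the last holds). The fingers move at their own pace and stop on an object; the grip force is fixed at half the most. Time passes only in rows, so rows that do not move let the fingers close. It gives the time, the measured TCP pose, the force and the opening at its end, in the units of the state.
- ctrl.state(): the state, without advancing time (a new reading comes with each control period).
- ctrl.get_image(name): name is "scene" or "top" or "wrist"; returns the picture (384x512x3 uint8, red, green, blue); there is no depth.
- ctrl.calibration(name): a dict with "camera_matrix" (3x3 intrinsics, pixels), "rvec" (rotation vector, rad) and "tvec" (3), from world to camera coordinates, as OpenCV has them. Camera axes: x right, y down, z forward; pixel columns grow to the right and rows downward; lengths in m; the calibration is good to about 2 mm. A picture is of the moment at which its call begins: read the wrist's pose just before it. calibration takes no time and is no camera call; for the wrist camera it gives the pose at the moment of the call.
- ctrl.finish_job(): hands the job in, once; it reports no verdict.
Trained networks look in the newest picture that a camera, given by its name, has taken for a name from the list of things; names that differ only in an ending like _2 or _b are one class to them, and where a whole thing is asked for, a point or a joint stands for the part that bears it (a point fixed in the world has none). Each returns a list of dicts, best first, with "conf" (0 to 1); they miss things now and then, are a little off and sometimes report something else, mostly with a low value. They report only what shows in the picture. A call takes as long as a camera call. They do not tell look-alikes from the thing itself.
- ctrl.silhouettes(camera, target): "region" (384x512 bool, what is visible of it) and "extent" ([left, top, right, bottom] in pixels, round what is visible of it).
The state is a dict: "clock": time; "joints": joint angles; "joint_vel": joint speeds; "joint_torque": joint torques, N m; "tool_pos": TCP position; "eef_rot": TCP orientation; "wrist_force": force on the tool from outside, world axes, zero at the start; "wrist_torque": the same for the moment, N m; "width": finger opening in m.
Only numpy, scipy, OpenCV 4.12 (cv2) and the standard library are available. Lean on these libraries where they do the work, as an engineer would, in place of code of your own. Each camera call takes 0.05 s, during which the arm holds its last target.

## Working session

There is one attempt and no reset: what is moved stays moved. The work goes in short steps, Python scripts to look and compute and a tool call to move; the robot and the scene stay as the last step left them, time stands still between calls to the robot, and variables do not carry over. Pictures are saved under pics/ and viewed, and the job is handed in when it is done.

Besides the shell and the picture viewer there is one more tool, called after "Emit:" as name([rows], argument=value, ...), one row to a line, values as JSON. step_arm: Moves the arm, as the interface text tells. Its arguments: {"type":"object","properties":{"moves":{"type":"array"},"gripper":{"type":"number"}},"required":["moves"]}

```bash
ls; mkdir -p pics
python3 - <<'E'
from plant import ctrl
import cv2
s=ctrl.state();print(s, ctrl.pinch_z)
for n in ['scene','top','wrist']:
    im=ctrl.get_image(n);cv2.imwrite(f'pics/{n}0.png',im[:,:,::-1]);c=ctrl.calibration(n);print(n,c)
E
```

```text
pics
{'clock': 0.0, 'joints': array([-1.24302929e+00,  3.20245766e-01,  1.56562653e+00, -4.12046828e-05,
        1.25739921e+00, -1.99843800e-02]), 'joint_vel': array([-3.41797144e-04, -1.35840983e-03,  1.02958385e-03, -1.63954535e-04,
       -2.74556031e-06, -1.07834600e-03]), 'joint_torque': array([ 3.14992467e-04, -4.12460446e+01, -2.31974477e+01,  7.26645696e-02,
        4.57940879e-02, -1.53437518e-04]), 'tool_pos': array([ 0.19579116, -0.54012123,  0.21316716]), 'eef_rot': array([-0.12175008, -0.69633909, -0.12291893,  0.69654844]), 'wrist_force': array([ 0.29935199, -0.43390808, -0.50303032]), 'wrist_torque': array([-0.01844783,  0.05502325, -0.01414707]), 'width': 0.09116663360158532} 0.0188
scene {'camera_matrix': array([[393.95196374,   0.        , 265.08063875],
       [  0.        , 393.95196374, 189.77954402],
       [  0.        ,   0.        ,   1.        ]]), 'rvec': array([ 0.88921779,  2.36528406, -1.21698879]), 'tvec': array([ 0.40006218, -0.11226818,  1.45644555])}
top {'camera_matrix': array([[425.34445836,   0.        , 256.77668394],
       [  0.        , 425.34445836, 188.21453416],
       [  0.        ,   0.        ,   1.        ]]), 'rvec': array([ 2.13067218, -2.15636096,  0.16140472]), 'tvec': array([-0.06108607,  0.51861827,  1.11363962])}
wrist {'camera_matrix': array([[302.58597026,   0.        , 258.07714189],
       [  0.        , 302.58597026, 187.86285287],
       [  0.        ,   0.        ,   1.        ]]), 'rvec': array([-2.38029675,  1.66897876,  0.23465401]), 'tvec': array([-0.57469423, -0.03178105,  0.39146393])}
```

View pics/scene0.png

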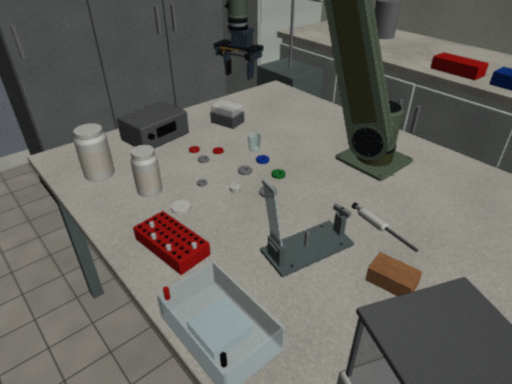

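View pics/top0.png

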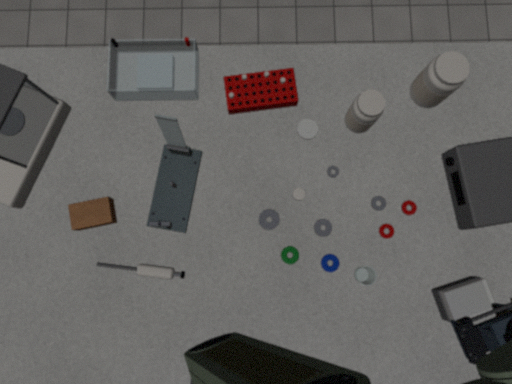

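View pics/wrist0.png

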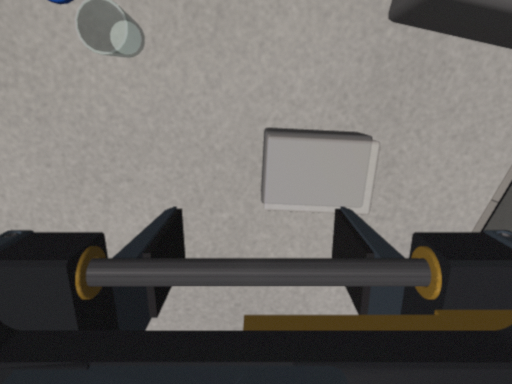

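The top view shows four grey rings at about (269,219), (323,227), (378,203) and (333,171). The caddy is at (175,187) with its lid open. The red, green and blue look-alikes, the cap and the dish are separate. Next I'll measure.

```bash
cat > h.py <<'E'
from plant import ctrl
import cv2, numpy as np
from scipy.spatial.transform import Rotation as R
def cal(n):
    c=ctrl.calibration(n); return c['camera_matrix'],cv2.Rodrigues(c['rvec'])[0],np.array(c['tvec']).reshape(3)
def back(c,uv,z):
    K,Rm,t=c; d=Rm.T@np.linalg.solve(K,[uv[0],uv[1],1.]); o=-Rm.T@t
    return o+d*(z-o[2])/d[2]
def proj(c,P):
    K,Rm,t=c; p=K@(Rm@np.asarray(P,float)+t); return p[:2]/p[2]
def tcp():
    s=ctrl.state(); q=s['eef_rot']; return s['tool_pos'],R.from_quat([q[1],q[2],q[3],q[0]]).as_matrix(),s
def snap(n,f):
    im=ctrl.get_image(n); cv2.imwrite(f'pics/{f}.png',im[:,:,::-1]); return im
def cen(reg):
    m=reg.astype(np.uint8); cs=cv2.findContours(m,cv2.RETR_EXTERNAL,cv2.CHAIN_APPROX_NONE)[0]
    c=max(cs,key=cv2.contourArea); f=np.zeros_like(m); cv2.drawContours(f,[c],-1,1,-1)
    e=cv2.fitEllipse(c) if len(c)>5 else None
    M=cv2.moments(f,True); return np.array([M['m10'],M['m01']])/M['m00'],e,f.sum(),c
def state():
    p,Rm,s=tcp(); print('t%.2f'%s['clock'],'p',p.round(4),'x',Rm[:,0].round(3),'y',Rm[:,1].round(3),'z',Rm[:,2].round(3),'w%.4f'%s['width'],'F',s['wrist_force'].round(1),'j',s['joints'].round(2))
E
python3 - <<'E'
from h import *
c=cal('top'); print('cam',(-c[1].T@c[2]).round(3))
ctrl.get_image('top')
for n in ['ring_66','ring_58','ring_50','ring_42','ring_34','cap','dish','beaker','caddy','button','lid','carton','bottle','pipette']:
    for d in ctrl.silhouettes('top',n)[:5]:
        u,e,a,_=cen(d['region'])
        z=.006
        P=back(c,u,z)
        print(n,'%.2f'%d['conf'],u.round(1),'area',a, P[:2].round(4), 'ext',np.array(d['extent']).round(0), 'diam mm', None if e is None else (np.array(e[1])*1000*1.1/425).round(1))
state()
E
```

```text
cam [ 0.346 -0.066  1.179]
ring_66 0.74 [322.3 227.6] area 255 [ 0.4113 -0.2461] ext [316. 220. 331. 236.] diam mm [43.4 45.5]
ring_66 0.73 [407.9 207.8] area 199 [ 0.463 -0.485] ext [401. 199. 419. 219.] diam mm [37.2 41.1]
ring_66 0.73 [329.4 262.7] area 260 [ 0.3159 -0.262 ] ext [322. 252. 336. 268.] diam mm [44.5 45.3]
ring_66 0.70 [378.1 202.9] area 189 [ 0.4775 -0.4033] ext [375. 194. 385. 208.] diam mm [37.5 38.2]
ring_66 0.64 [268.5 218.9] area 360 [ 0.4368 -0.0987] ext [260. 208. 277. 228.] diam mm [52.5 54. ]
ring_58 0.74 [322.3 227.6] area 255 [ 0.4113 -0.2461] ext [316. 220. 331. 236.] diam mm [43.4 45.5]
ring_58 0.73 [407.9 207.8] area 199 [ 0.463 -0.485] ext [401. 199. 419. 219.] diam mm [37.2 41.1]
ring_58 0.73 [329.4 262.7] area 260 [ 0.3159 -0.262 ] ext [322. 252. 336. 268.] diam mm [44.5 45.3]
ring_58 0.70 [378.1 202.9] area 189 [ 0.4775 -0.4033] ext [375. 194. 385. 208.] diam mm [37.5 38.2]
ring_58 0.64 [268.5 218.9] area 360 [ 0.4368 -0.0987] ext [260. 208. 277. 228.] diam mm [52.5 54. ]
ring_50 0.74 [322.3 227.6] area 255 [ 0.4113 -0.2461] ext [316. 220. 331. 236
[... 2157 characters left out ...]
 187. 153.] diam mm [ 50.6 121.3]
carton 0.88 [ 91.8 213.5] area 1239 [0.4577 0.3896] ext [ 68. 200. 114. 230.] diam mm [ 76.7 140.4]
carton 0.32 [365.  275.5] area 344 [ 0.2807 -0.357 ] ext [351. 266. 376. 287.] diam mm [48.7 55.7]
bottle 0.95 [364.1 110.7] area 1302 [ 0.744  -0.3776] ext [343.  90. 385. 135.] diam mm [ 83.4 128. ]
bottle 0.65 [377.9 203.1] area 156 [ 0.477  -0.4026] ext [373. 196. 386. 208.] diam mm [32.7 36. ]
pipette 0.63 [147.8 270.4] area 715 [0.3012 0.2306] ext [ 93. 264. 184. 282.] diam mm [ 31.1 215. ]
t0.90 p [ 0.196  -0.5406  0.214 ] x [ 0. -0. -1.] y [ 0.341 -0.94   0.   ] z [-0.94  -0.341 -0.   ] w0.0908 F [ 0.3 -1.  -0.1] j [-1.24  0.32  1.56  0.    1.26 -0.02]
```

```bash
python3 -c "
import cv2
i=cv2.imread('pics/top0.png')
cv2.imwrite('pics/t_c.png',cv2.resize(i[90:290,90:290],None,fx=3,fy=3,interpolation=cv2.INTER_CUBIC))
cv2.imwrite('pics/t_d.png',cv2.resize(i[150:280,240:440],None,fx=4,fy=4,interpolation=cv2.INTER_CUBIC))
i=cv2.imread('pics/scene0.png')
cv2.imwrite('pics/s_c.png',cv2.resize(i[130:290,160:360],None,fx=4,fy=3.75,interpolation=cv2.INTER_CUBIC))"
```

```text
(no output)
```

View pics/t_c.png

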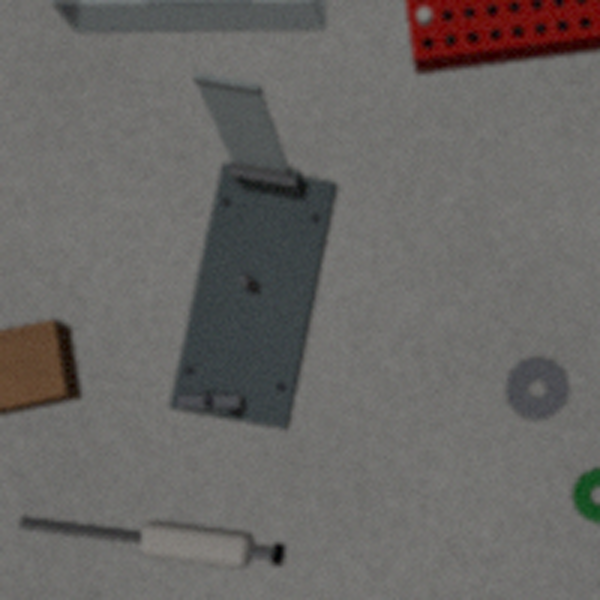

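View pics/t_d.png

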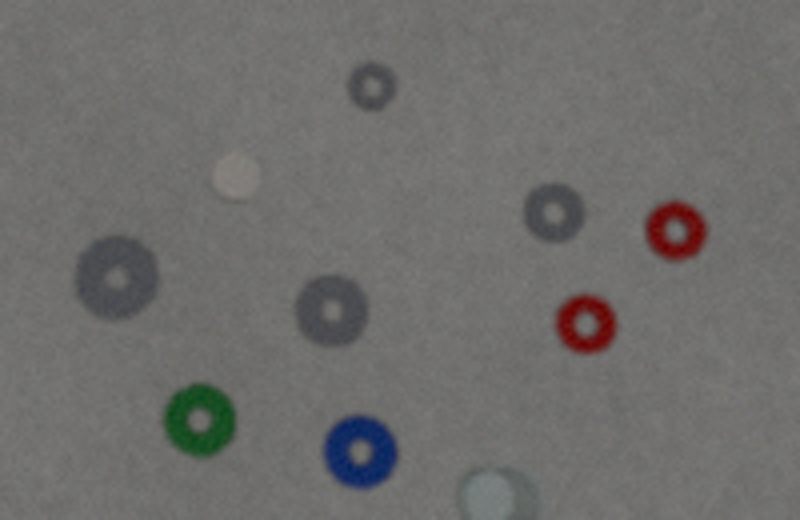

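View pics/s_c.png

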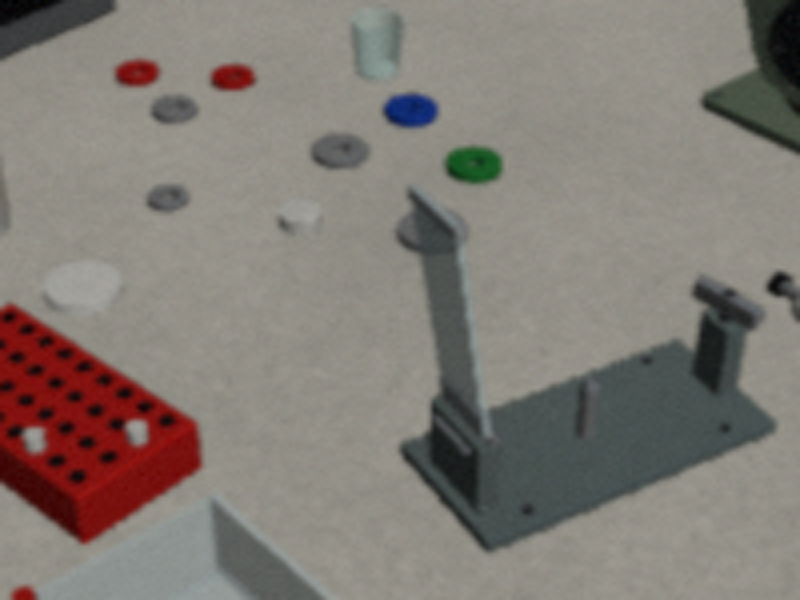

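Scene crop: the lid is open just past upright and the post stands clear at (588,410). The turnbutton bar lies across the caddy at (728,300). The rings are grey at 58, 50, 42 and 34 size. Now a rough caddy pose from the plate corners.

Run:
```python
from h import *
c=cal('top')
cs=[back(c,np.array(p)/3+90-.33,.012)[:2] for p in [(222,165),(336,184),(288,428),(172,406)]]
print(np.round(cs,4))
a=(cs[0]+cs[1]-cs[2]-cs[3])/2; b=(cs[0]-cs[1]+cs[3]-cs[2])/2
print(np.linalg.norm(a),np.linalg.norm(b),np.degrees(np.arctan2(a[1],a[0])),np.degrees(np.arctan2(-b[0],b[1])),np.mean(cs,0))
# post tip and base
print(back(c,np.array((247,280))/3+90-.33,.062),back(c,np.array((257,291))/3+90-.33,.012))
print('sm ring',back(c,(332.7,171.5),.0045))
w=cal('wrist'); p,Rm,s=tcp()
print('wcam in tool', Rm.T@(-w[1].T@w[2]-p), (Rm.T@w[1].T).round(3))
```

```text
[[0.6492 0.1935]
 [0.6296 0.0863]
 [0.4024 0.1283]
 [0.4237 0.2345]]
0.2301245942830293 0.10862474808805284 -10.384194001830513 -10.840168144704407 [0.52619936 0.16066859]
[0.53109925 0.15806813 0.062     ] [0.52898027 0.15866222 0.012     ]
sm ring [ 0.56795959 -0.28108963  0.0045    ]
wcam in tool [-0.17079993  0.00062871 -0.07612345] [[ 0.001 -0.273  0.962]
 [ 1.    -0.    -0.001]
 [ 0.     0.962  0.273]]
```

Emit:
step_arm([
  [[0, -0.037, -0.042, 0], [0, -0.037, -0.042, 0], [0, -0.037, -0.042, 0], [0, -0.037, -0.042, 0], [0, -0.037, -0.042, 0], [0, -0.037, -0.042, 0], [0, -0.037, -0.042, 0], [0, -0.037, -0.042, 0], [0, -0.037, -0.041, 0], [0, 0, 0, 0]],
], gripper=0.2)

```text
clock: 2.15
tool_pos: [0.4382, -0.0963, 0.214]
eef_rot: [0.124, 0.696, 0.125, -0.696]
wrist_force: [-0.2, 0.3, 0.3]
width: 0.0732
```

Emit:
step_arm([
  [[0, 0, 0, -10], [0, 0, 0, -10], [0, 0, 0, -10], [0, 0, 0, -10], [0, 0, 0, -10], [0, 0, 0, -9.5], [0, 0, 0, 0], [0, 0, 0, 0]],
])

```text
clock: 3.15
tool_pos: [0.4366, -0.0996, 0.214]
eef_rot: [-0.451, -0.545, -0.451, 0.545]
wrist_force: [-0.9, 0.2, 0.2]
width: 0.073
```

Run:
```python
from h import *
state(); c=cal('wrist'); snap('wrist','w1'); snap('top','top1')
for n in ['ring_58']:
    for d in ctrl.silhouettes('wrist',n)[:8]:
        u,e,a,_=cen(d['region']); P=back(c,u,.005)
        print(n,'%.2f'%d['conf'],u.round(1),a,P[:2].round(4),np.array(e[1]).round(1), np.array(e[1])[1]*np.linalg.norm(c[1]@P+c[2])/302.6)
```

```text
t3.15 p [ 0.4366 -0.0996  0.214 ] x [-0. -0. -1.] y [ 0.982 -0.187  0.   ] z [-0.187 -0.982  0.   ] w0.0730 F [-0.9  0.2  0.2] j [-0.25  0.12  1.83 -0.    1.19 -0.06]
ring_58 0.83 [258.1 163.3] 1664 [ 0.4362 -0.0985] [44.7 45.5] 0.05822910915336661
ring_58 0.63 [199.3 212.5] 540 [ 0.3466 -0.1494] [31.2 35.5] 0.0484884628158801
```

View pics/w1.png

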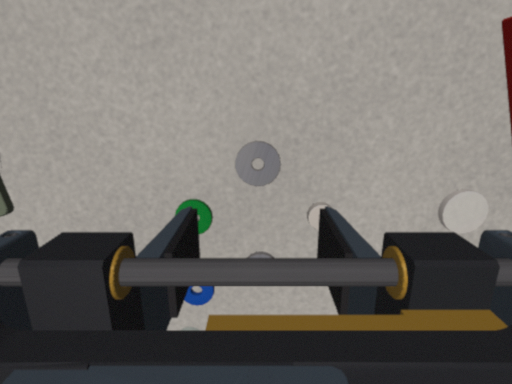

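Wrist view: ring_58 is centred at (258,163). Its measured diameter is 58 mm and it lies right under the tool, so I descend.

Emit:
step_arm([
  [[0.05, 0, 0, 0], [0.05, 0, 0, 0], [0.05, 0, -0.001, 0], [0.04, 0, 0, 0], [0.015, 0, 0, 0], [0.006, 0, 0, 0], [0, 0, 0, 0]],
])

```text
clock: 4.18
tool_pos: [0.4374, -0.0982, 0.0031]
eef_rot: [0.452, 0.544, 0.452, -0.544]
wrist_force: [-0.1, 0.3, 1.0]
width: 0.0731
```

Emit:
step_arm([
  [[0, 0, 0, 0], [0, 0, 0, 0], [0, 0, 0, 0], [0, 0, 0, 0], [0, 0, 0, 0]],
], gripper=1)

```text
clock: 4.8
tool_pos: [0.4374, -0.0982, 0.0036]
eef_rot: [0.452, 0.544, 0.451, -0.544]
wrist_force: [-2.0, -0.0, 6.1]
width: 0.0568
```

Emit:
step_arm([
  [[0, 0, 0, 0], [0, 0, 0, 0], [0, 0, 0, -10], [0, 0, 0, -10], [0, 0, 0, -10], [0, 0, 0, -10], [0, 0, 0, -10], [0, 0, 0, -10], [0, 0, 0, -10], [0, 0, 0, -10]],
], gripper=0.2)

```text
clock: 6.05
tool_pos: [0.4371, -0.0981, 0.0028]
eef_rot: [0.696, 0.124, 0.696, -0.124]
wrist_force: [0.0, -0.9, -0.7]
width: 0.0728
```

Emit:
step_arm([
  [[0, 0, 0, -10], [0, 0, 0, 0], [0, 0, 0, 0]],
])

```text
clock: 6.42
tool_pos: [0.4371, -0.0981, 0.0029]
eef_rot: [0.704, 0.066, 0.704, -0.066]
wrist_force: [-0.2, -0.6, 0.7]
width: 0.073
```

Emit:
step_arm([
  [[0, 0, 0, 0], [0, 0, 0, 0], [0, 0, 0, 0], [0, 0, 0, 0], [0, 0, 0, 0], [0, 0, 0, 0]],
], gripper=1)

```text
clock: 7.18
tool_pos: [0.4371, -0.0981, 0.0029]
eef_rot: [0.704, 0.065, 0.704, -0.065]
wrist_force: [0.4, 1.6, -0.3]
width: 0.0563
```

Run:
```python
from h import *
state()
```

```text
t7.17 p [ 0.4371 -0.0981  0.0029] x [-0. -0. -1.] y [ 0.184  0.983 -0.   ] z [ 0.983 -0.184  0.   ] w0.0563 F [ 0.4  1.6 -0.3] j [-0.25  0.38  2.12 -0.    0.63 -1.63]
```

Emit:
step_arm([
  [[-0.05, 0, 0, 0], [-0.05, 0, 0, 0], [-0.04, 0.01, 0, 0], [0, 0.04, 0.01, 0], [0, 0.05, 0.012, 0], [0, 0.05, 0.012, 0], [0, 0.04, 0.012, 0], [0, 0, 0, 0], [0, 0, 0, 0]],
])

```text
clock: 8.3
tool_pos: [0.5162, 0.0798, 0.1423]
eef_rot: [0.703, 0.065, 0.705, -0.065]
wrist_force: [-1.1, 0.1, -2.2]
width: 0.0559
```

Run:
```python
from h import *
state(); c=cal('wrist'); im=snap('wrist','w2'); snap('top','top2'); snap('scene','sc2')
def P(x,y,z,o=(.532,.159),a=-10.5):
    a=np.radians(a); return [o[0]+x*np.cos(a)-y*np.sin(a),o[1]+x*np.sin(a)+y*np.cos(a),z]
v=im[:,:,::-1].copy()
for q in [(0,0,.062),(0,0,.012),(110,-55,.012),(110,55,.012),(-125,55,.012),(-125,-55,.012),(-111,0,.074)]:
    u=proj(c,P(q[0]/1000,q[1]/1000,q[2])); cv2.circle(v,tuple(int(round(k)) for k in u),2,(0,0,255),-1)
cv2.imwrite('pics/w2o.png',v)
```

```text
t8.30 p [0.5162 0.0798 0.1423] x [-0.002 -0.001 -1.   ] y [ 0.183  0.983 -0.001] z [ 0.983 -0.183 -0.002] w0.0559 F [-1.1  0.1 -2.2] j [ 0.13  0.3   1.79 -0.    1.06 -1.25]
```

View pics/w2o.png

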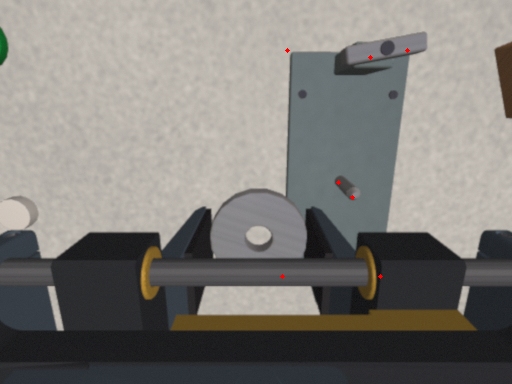

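View pics/sc2.png

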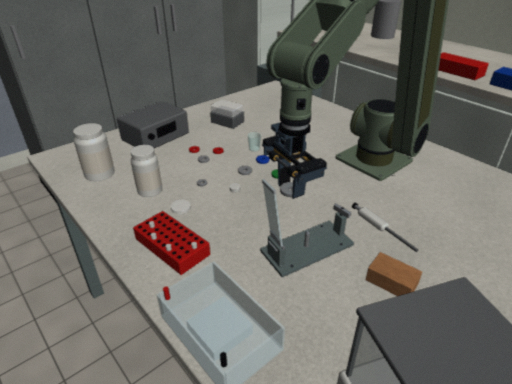

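```bash
python3 -c "
import cv2
i=cv2.imread('pics/w2.png')
cv2.imwrite('pics/w2a.png',cv2.resize(i[155:215,310:390],None,fx=10,fy=10,interpolation=cv2.INTER_CUBIC))
cv2.imwrite('pics/w2b.png',cv2.resize(i[30:120,280:440],None,fx=5,fy=5,interpolation=cv2.INTER_CUBIC))"
python3 - <<'E'
from h import *
c=cal('wrist')
for z in (.062,.012): print(proj(c,[.532,.159,z]))
E
```

```text
[352.52907087 195.6090803 ]
[337.93726462 181.1680385 ]
```

View pics/w2a.png

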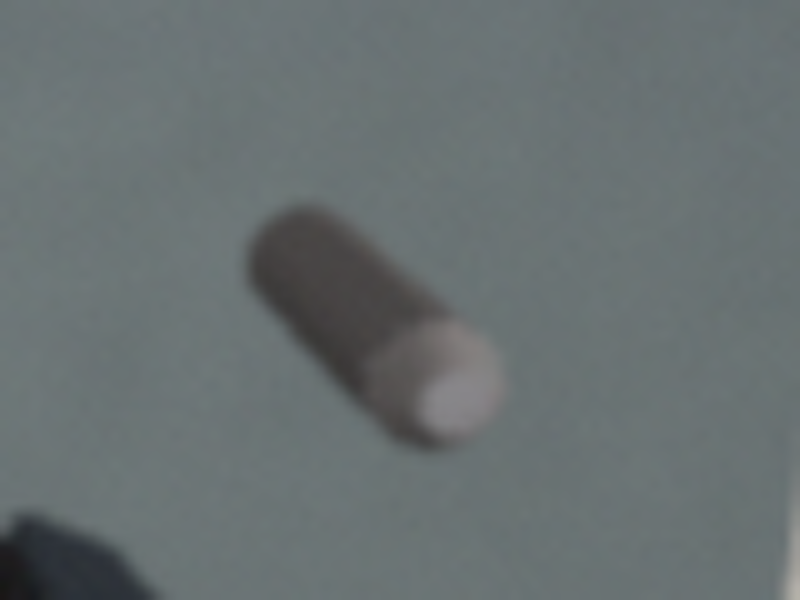

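View pics/w2b.png

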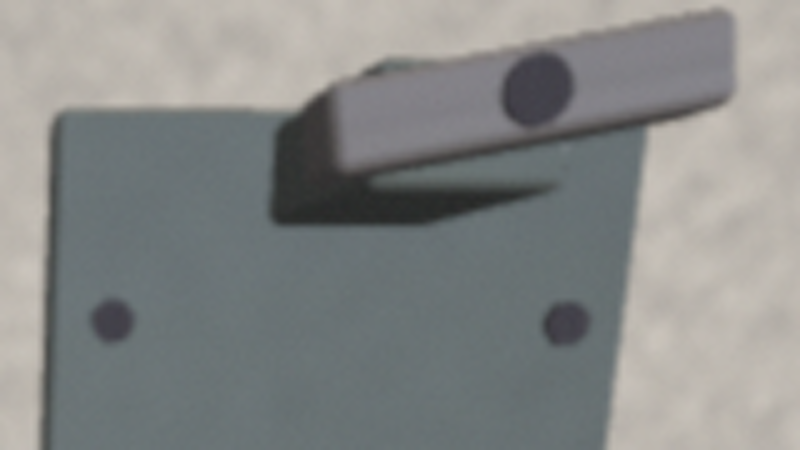

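Run:
```python
from h import *
c=cal('wrist')
tip=back(c,(355.1,194.5),.062); base=back(c,(339.7,180.4),.012); print(tip,base)
b1=back(c,(302.1,93.7),.012); b2=back(c,(392.7,94.3),.012); d=b2-b1; print('yaw',np.degrees(np.arctan2(-d[0],d[1])),b1,b2,(b1+b2)/2)
l=back(c,(280+335/5,30+130/5),.096);r=back(c,(280+730/5,30+48/5),.096);pv=back(c,(280+537/5,30+90/5),.097);d=r-l
print('bar yaw',np.degrees(np.arctan2(-d[0],d[1])),np.linalg.norm(d),pv)
# ring in hand
for dd in ctrl.silhouettes('wrist','ring_58')[:3]:
    u,e,a,_=cen(dd['region']);print(dd['conf'],u,e)
p,Rm,s=tcp(); print('hole', Rm.T@(back(c,(258.5,235),p[2]+.0085)-p), 'tcp proj',proj(c,p+[0,0,.0085]))
for t in (tip,base): print('shift tool',Rm.T@(t-p))
im=cv2.imread('pics/w2.png'); cv2.imwrite('pics/w2h.png',cv2.resize(im[185:265,200:320],None,fx=6,fy=6,interpolation=cv2.INTER_CUBIC))
```

```text
[0.5314054  0.16130037 0.062     ] [0.53152263 0.16087602 0.012     ]
yaw -11.026231770178041 [0.43999147 0.13529645 0.012     ] [0.45650573 0.22004777 0.012     ] [0.4482486  0.17767211 0.012     ]
bar yaw 0.373797193824929 0.05203124457706532 [0.42187343 0.18262693 0.097     ]
0.84 [258.44317783 226.56927394] ((258.4250793457031, 226.623046875), (73.41349792480469, 101.15806579589844), 89.56023406982422)
hole [-0.00849854 -0.00084395 -0.00349592] tcp proj [259.93305941 240.48000354]
shift tool [ 0.08089835  0.08336332 -0.00065223]
shift tool [ 0.13089843  0.08298687 -0.00044216]
```

View pics/w2h.png

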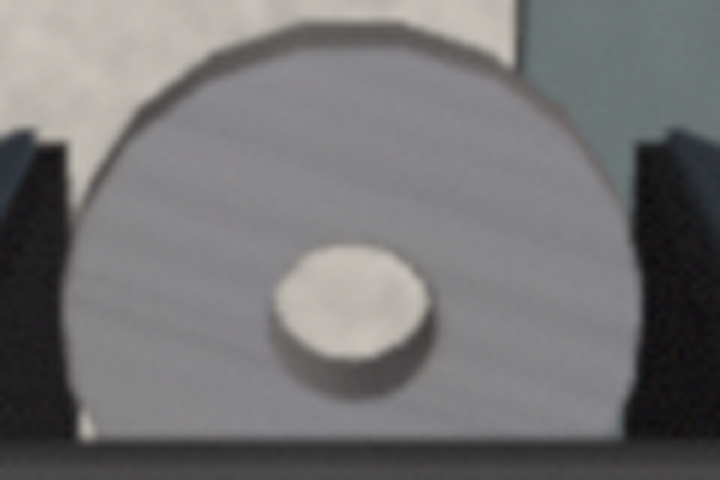

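Emit:
step_arm([
  [[0, 0.045, 0, 0], [0, 0.0388, 0.0005, 0], [0.03, 0, 0, 0], [0.03, 0, 0, 0], [0, 0, 0, 0], [0, 0, 0, 0]],
])

```text
clock: 9.25
tool_pos: [0.5339, 0.1623, 0.084]
eef_rot: [0.705, 0.066, 0.703, -0.065]
wrist_force: [0.9, 0.4, -1.8]
width: 0.0559
```

Run:
```python
from h import *
state(); im=snap('wrist','w3'); snap('top','top3'); s=snap('scene','sc3')
cv2.imwrite('pics/sc3c.png',cv2.resize(s[170:280,230:370,::-1],None,fx=5,fy=5,interpolation=cv2.INTER_CUBIC))
```

```text
t9.25 p [0.5339 0.1623 0.084 ] x [ 0.002  0.    -1.   ] y [0.184 0.983 0.001] z [ 0.983 -0.184  0.002] w0.0559 F [ 0.9  0.4 -1.8] j [ 0.27  0.41  1.79 -0.    0.94 -1.11]
```

View pics/w3.png

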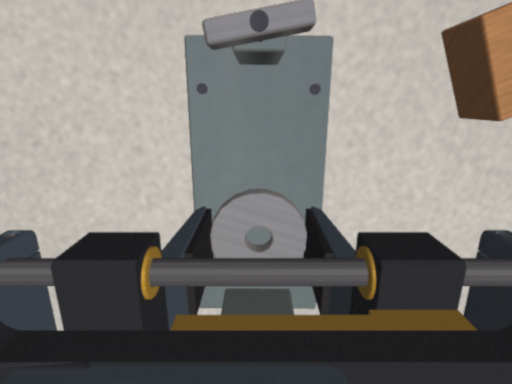

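View pics/sc3c.png

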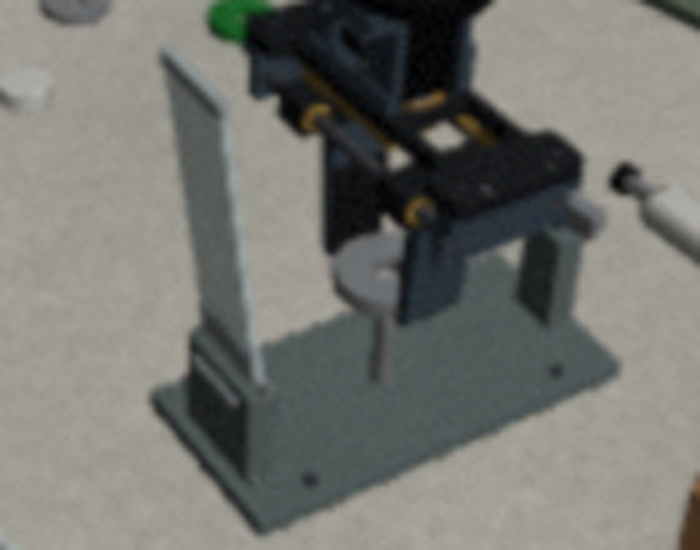

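Scene crop: the ring sits above the post at about (382,300). I let the arm settle, then lower it gently.

Emit:
step_arm([
  [[0, 0, 0, 0], [0, 0, 0, 0], [0.006, 0, 0, 0], [0.006, 0, 0, 0], [0.005, 0, 0, 0], [0.005, 0, 0, 0]],
])

```text
clock: 10.15
tool_pos: [0.5329, 0.1625, 0.0604]
eef_rot: [0.704, 0.065, 0.704, -0.065]
wrist_force: [-0.6, -0.4, -2.8]
width: 0.0562
```

Emit:
step_arm([
  [[0.008, 0, 0, 0], [0.008, 0, 0, 0], [0.008, 0, 0, 0], [0.008, 0, 0, 0], [0.006, 0, 0, 0], [0.004, 0, 0, 0], [0.003, 0, 0, 0], [0, 0, 0, 0]],
])

```text
clock: 11.15
tool_pos: [0.533, 0.1626, 0.0158]
eef_rot: [0.704, 0.065, 0.704, -0.065]
wrist_force: [0.1, 0.0, -2.1]
width: 0.0562
```

Emit:
step_arm([
  [[0, 0, 0, 0], [0, 0, 0, 0], [0, 0, 0, 0], [-0.03, 0, 0, 0], [-0.05, 0, 0, 0], [-0.05, 0, 0, 0], [-0.05, -0.02, 0, 0], [-0.02, -0.05, 0, 0], [0, -0.05, -0.004, 0], [0, -0.05, -0.006, 0]],
], gripper=0.25)

```text
clock: 12.4
tool_pos: [0.4917, -0.0041, 0.2166]
eef_rot: [0.705, 0.065, 0.704, -0.065]
wrist_force: [-0.3, -0.2, -0.3]
width: 0.0684
```

Emit:
step_arm([
  [[0, -0.05, -0.007, 0], [0, -0.05, -0.007, 0], [0, -0.05, -0.007, 0], [0, -0.05, -0.007, 0], [0, -0.054, -0.006, 0], [0, 0, 0, 10], [0, 0, 0, 10], [0, 0, 0, 10], [0, 0, 0, 10], [0, 0, 0, 10]],
])

```text
clock: 13.65
tool_pos: [0.4119, -0.2461, 0.2161]
eef_rot: [0.61, 0.358, 0.609, -0.358]
wrist_force: [-0.0, -0.9, 0.3]
width: 0.0683
```

Emit:
step_arm([
  [[0, 0, 0, 10], [0, 0, 0, 10], [0, 0, 0, 10], [0, 0, 0, 10], [0, 0, 0, 0], [0, 0, 0, 0]],
])

```text
clock: 14.4
tool_pos: [0.4119, -0.2461, 0.216]
eef_rot: [-0.453, -0.543, -0.452, 0.543]
wrist_force: [-0.5, 0.1, 0.0]
width: 0.0683
```

```bash
cat >> h.py <<'E'
def look(tag,z=.005):
    state(); c=cal('wrist'); im=snap('wrist',tag); p,Rm,_=tcp()
    for d in ctrl.silhouettes('wrist','ring_58')[:6]:
        u,e,a,_c=cen(d['region']); P=back(c,u,z)
        col=np.median(im[d['region']],0)
        print('%.2f'%d['conf'],u.round(1),a,P[:2].round(4),'diam %.1f'%(1000*(e[1][1]+1)*np.linalg.norm(c[1]@P+c[2])/302.6) if e else '',col,'shift',(Rm.T@(P-p)).round(4))
E
python3 - <<'E'
from h import *
look('w4'); s=snap('scene','sc4'); snap('top','top4')
cv2.imwrite('pics/sc4c.png',cv2.resize(s[130:280,160:370,::-1],None,fx=3.5,fy=3.5,interpolation=cv2.INTER_CUBIC))
E
```

```text
t14.40 p [ 0.4119 -0.2461  0.216 ] x [ 0. -0. -1.] y [ 0.983 -0.181  0.   ] z [-0.181 -0.983  0.   ] w0.0683 F [-0.5  0.1  0. ] j [-0.56  0.17  1.77 -0.    1.21 -0.38]
0.83 [188.5 188.3] 1139 [ 0.3156 -0.2616] diam 52.9 [ 26.  68. 145.] shift [ 0.211  -0.092   0.0327]
0.73 [258.4 163.9] 1152 [ 0.4116 -0.2462] diam 50.0 [119. 117. 120.] shift [ 2.11e-01 -3.00e-04  1.00e-04]
0.72 [320.4 307.6] 244 [ 0.4626 -0.475 ] diam 40.7 [155.  12.  10.] shift [0.211  0.0913 0.2159]
0.67 [184.8 100.5] 1403 [ 0.338  -0.1532] diam 56.4 [ 20. 113.  45.] shift [ 0.211  -0.0896 -0.078 ]
0.57 [272.9 289.6] 229 [ 0.3988 -0.4323] diam 41.4 [156.  14.  10.] shift [0.211  0.0209 0.1854]
0.24 [483.   94.7] 2242 [ 0.6935 -0.2119] diam 92.0 [179. 175. 168.] shift [ 0.211   0.2706 -0.0848]
```

View pics/sc4c.png

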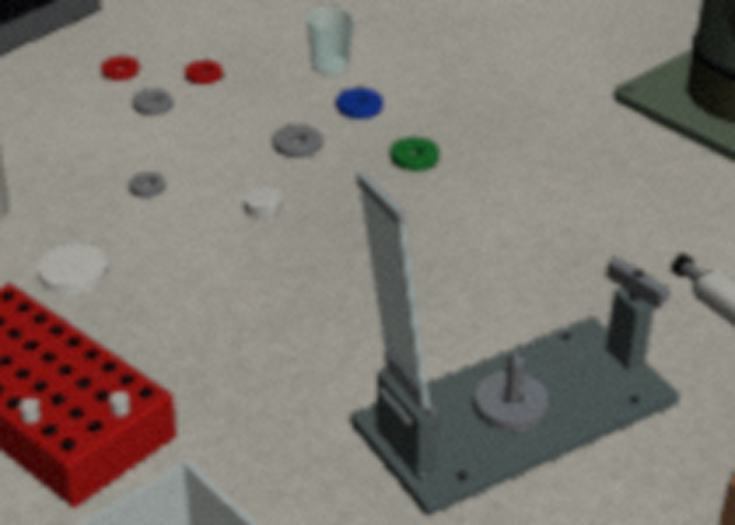

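View pics/w4.png

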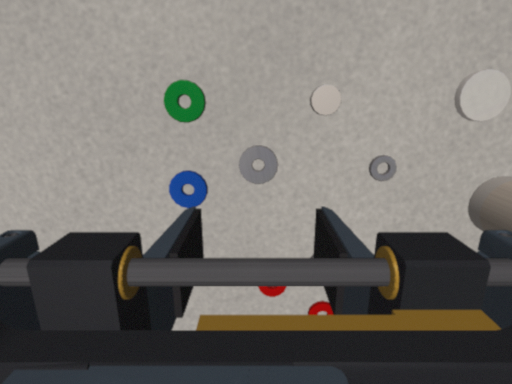

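The scene picture shows ring_58 flat on the plate around the post at (512,400). The wrist view has ring_50 at (258,164), directly below the tool.

Emit:
step_arm([
  [[0.05, 0, 0, 0], [0.05, 0, 0, 0], [0.05, 0, 0, 0], [0.042, 0, 0, 0], [0.015, 0, 0, 0], [0.006, 0, 0, 0], [0, 0, 0, 0]],
])

```text
clock: 15.48
tool_pos: [0.4123, -0.2464, 0.0031]
eef_rot: [0.452, 0.544, 0.452, -0.544]
wrist_force: [-0.6, 0.2, -0.1]
width: 0.0686
```

Emit:
step_arm([
  [[0, 0, 0, 0], [0, 0, 0, 0], [0, 0, 0, 0], [0, 0, 0, 0], [0, 0, 0, 0]],
], gripper=1)

```text
clock: 16.1
tool_pos: [0.4124, -0.2464, 0.0037]
eef_rot: [0.452, 0.544, 0.451, -0.544]
wrist_force: [-1.7, 0.8, 5.7]
width: 0.0483
```

Emit:
step_arm([
  [[0, 0, 0, 0], [0, 0, 0, 0], [0, 0, 0, -10], [0, 0, 0, -10], [0, 0, 0, -10], [0, 0, 0, -10], [0, 0, 0, -10], [0, 0, 0, -10], [0, 0, 0, -10], [0, 0, 0, -10]],
], gripper=0.25)

```text
clock: 17.35
tool_pos: [0.4119, -0.2461, 0.0027]
eef_rot: [0.696, 0.124, 0.696, -0.124]
wrist_force: [-0.2, 1.4, -0.6]
width: 0.0685
```

Emit:
step_arm([
  [[0, 0, 0, -10], [0, 0, 0, 0], [0, 0, 0, 0]],
])

```text
clock: 17.73
tool_pos: [0.4119, -0.2461, 0.0028]
eef_rot: [0.704, 0.066, 0.704, -0.066]
wrist_force: [-0.4, -0.3, -1.1]
width: 0.0684
```

Emit:
step_arm([
  [[0, 0, 0, 0], [0, 0, 0, 0], [0, 0, 0, 0], [0, 0, 0, 0], [0, 0, 0, 0], [0, 0, 0, 0]],
], gripper=1)

```text
clock: 18.48
tool_pos: [0.412, -0.2462, 0.003]
eef_rot: [0.704, 0.065, 0.704, -0.065]
wrist_force: [-0.3, 0.3, -0.0]
width: 0.0486
```

Emit:
step_arm([
  [[-0.045, 0, 0, 0], [-0.045, 0, 0, 0], [-0.03, 0.02, 0.002, 0], [0, 0.045, 0.005, 0], [0, 0.05, 0.005, 0], [0, 0.05, 0.005, 0], [0, 0.05, 0.005, 0], [0, 0.05, 0.005, 0], [0, 0.05, 0.005, 0], [0, 0.035, 0.005, 0]],
])

```text
clock: 19.73
tool_pos: [0.5126, 0.0931, 0.1226]
eef_rot: [0.704, 0.065, 0.704, -0.065]
wrist_force: [0.7, -0.4, -0.4]
width: 0.0485
```

Emit:
step_arm([
  [[0, 0.035, 0.003, 0], [0, 0.03, 0.003, 0], [0, 0.0087, 0.0003, 0], [0.02, 0, 0, 0], [0.018, 0, 0, 0], [0, 0, 0, 0], [0, 0, 0, 0]],
])

```text
clock: 20.6
tool_pos: [0.5326, 0.162, 0.0855]
eef_rot: [0.704, 0.065, 0.704, -0.065]
wrist_force: [0.2, 0.3, -0.6]
width: 0.0489
```

Run:
```python
from h import *
state(); c=cal('wrist');im=snap('wrist','w5'); s=snap('scene','sc5')
cv2.imwrite('pics/sc5c.png',cv2.resize(s[170:280,230:370,::-1],None,fx=5,fy=5,interpolation=cv2.INTER_CUBIC))
cv2.imwrite('pics/w5c.png',cv2.resize(im[175:315,180:340,::-1],None,fx=4,fy=4,interpolation=cv2.INTER_CUBIC))
```

```text
t20.60 p [0.5326 0.162  0.0855] x [ 0.001 -0.    -1.   ] y [0.184 0.983 0.   ] z [ 0.983 -0.184  0.001] w0.0489 F [ 0.2  0.3 -0.6] j [ 0.27  0.4   1.79 -0.    0.95 -1.11]
```

View pics/w5c.png

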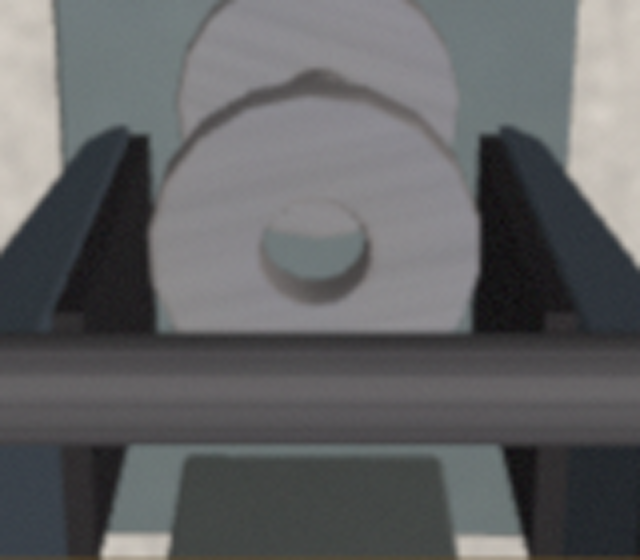

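View pics/sc5c.png

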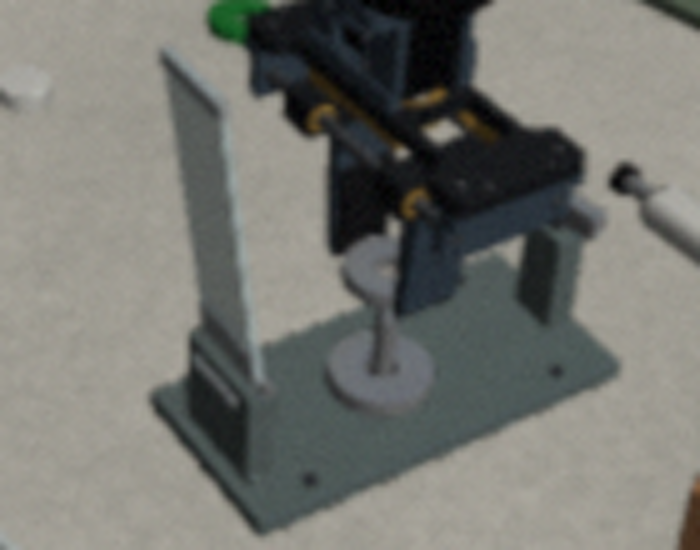

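The ring is still gripped and concentric over the post. I thread it down.

Emit:
step_arm([
  [[0.01, 0, 0, 0], [0.006, 0, 0, 0], [0.006, 0, 0, 0], [0.006, 0, 0, 0], [0.008, 0, 0, 0], [0.008, 0, 0, 0], [0.006, 0, 0, 0], [0.005, 0, 0, 0], [0.003, 0, 0, 0], [0, 0, 0, 0]],
])

```text
clock: 21.95
tool_pos: [0.5322, 0.1623, 0.0268]
eef_rot: [0.704, 0.065, 0.704, -0.065]
wrist_force: [0.9, -0.2, -1.2]
width: 0.0487
```

Emit:
step_arm([
  [[0, 0, 0, 0], [0, 0, 0, 0], [0, 0, 0, 0], [-0.03, 0, 0, 0], [-0.05, 0, 0, 0], [-0.05, 0, 0, 0], [-0.04, -0.03, 0, 0], [-0.02, -0.05, 0.005, 0], [0, -0.05, 0.005, 0], [0, -0.05, 0.005, 0]],
], gripper=0.3)

```text
clock: 23.2
tool_pos: [0.5139, -0.0187, 0.2176]
eef_rot: [0.705, 0.065, 0.704, -0.065]
wrist_force: [0.9, 1.1, 0.1]
width: 0.064
```

Emit:
step_arm([
  [[0, -0.05, 0.005, 0], [0, -0.05, 0.005, 0], [0, -0.05, 0.005, 0], [0, -0.05, 0.005, 0], [0, -0.05, 0.005, 0], [0, -0.05, 0.005, 0], [0, -0.05, 0.005, 0], [0, -0.036, 0, 0], [0, 0, 0, 10], [0, 0, 0, 10]],
])

```text
clock: 24.45
tool_pos: [0.4772, -0.4038, 0.2167]
eef_rot: [0.681, 0.189, 0.682, -0.189]
wrist_force: [0.4, -0.1, 0.1]
width: 0.0637
```

Emit:
step_arm([
  [[0, 0, 0, 10], [0, 0, 0, 10], [0, 0, 0, 10], [0, 0, 0, 10], [0, 0, 0, 10], [0, 0, 0, 10], [0, 0, 0, 10], [0, 0, 0, 0], [0, 0, 0, 0]],
])

```text
clock: 25.58
tool_pos: [0.4776, -0.4031, 0.217]
eef_rot: [-0.453, -0.543, -0.452, 0.543]
wrist_force: [-0.1, 0.6, 0.2]
width: 0.0637
```

Run:
```python
from h import *
look('w6'); s=snap('scene','sc6'); snap('top','top6')
cv2.imwrite('pics/sc6c.png',cv2.resize(s[130:280,160:370,::-1],None,fx=3.5,fy=3.5,interpolation=cv2.INTER_CUBIC))
```

```text
t25.57 p [ 0.4776 -0.4031  0.217 ] x [ 0. -0. -1.] y [ 0.983 -0.181  0.   ] z [-0.181 -0.983  0.   ] w0.0637 F [-0.1  0.6  0.2] j [-0.72  0.4   1.44 -0.    1.31 -0.54]
0.91 [102.3  72.7] 1540 [ 0.3149 -0.2615] diam 67.0 [ 23.  67. 145.] shift [ 0.212  -0.1856 -0.1098]
0.83 [258.3 163.6] 809 [ 0.4772 -0.403 ] diam 41.7 [122. 120. 123.] shift [ 2.12e-01 -4.00e-04 -1.00e-04]
0.79 [316.1  47.1] 711 [ 0.5681 -0.2798] diam 41.7 [117. 116. 120.] shift [ 0.212   0.0667 -0.1377]
0.67 [259.8 224.2] 745 [ 0.464  -0.4858] diam 43.3 [161.  41.  38.] shift [0.212  0.0016 0.0838]
```

View pics/sc6c.png

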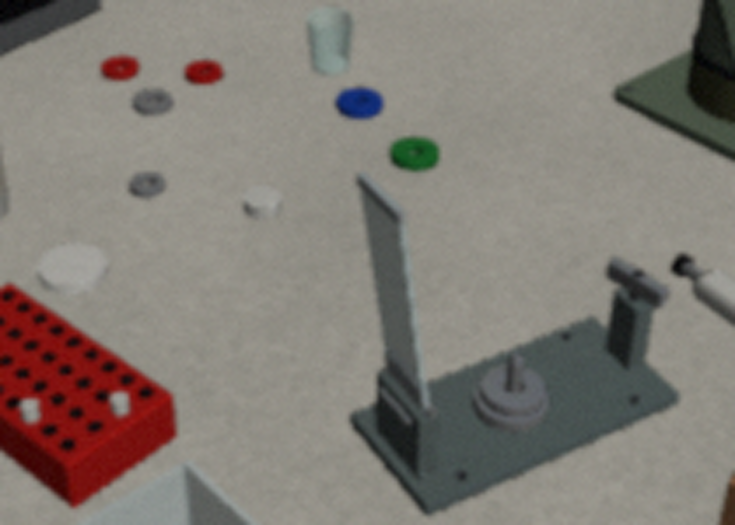

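View pics/w6.png

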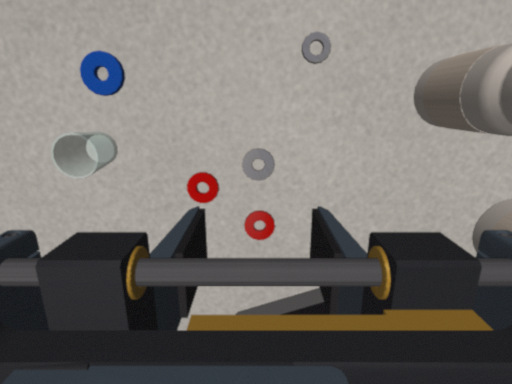

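Scene: ring_50 sits flat on ring_58. The wrist view has ring_42 at (258,164), directly below, with the red rings clear of the fingers.

Emit:
step_arm([
  [[0.05, 0, 0, 0], [0.05, 0, 0, 0], [0.05, 0, 0, 0], [0.043, 0, 0, 0], [0.015, 0, 0, 0], [0.006, 0, 0, 0], [0, 0, 0, 0]],
])

```text
clock: 26.65
tool_pos: [0.4784, -0.4039, 0.0042]
eef_rot: [0.453, 0.544, 0.451, -0.544]
wrist_force: [0.5, -0.0, 0.3]
width: 0.0639
```

Emit:
step_arm([
  [[0, 0, 0, 0], [0, 0, 0, 0], [0, 0, 0, 0], [0, 0, 0, 0], [0, 0, 0, 0]],
], gripper=1)

```text
clock: 27.28
tool_pos: [0.478, -0.4035, 0.0039]
eef_rot: [0.452, 0.544, 0.451, -0.544]
wrist_force: [-1.2, 0.2, 5.5]
width: 0.0399
```

Emit:
step_arm([
  [[0, 0, 0, 0], [0, 0, 0, 0], [0, 0, 0, -10], [0, 0, 0, -10], [0, 0, 0, -10], [0, 0, 0, -10], [0, 0, 0, -10], [0, 0, 0, -10], [0, 0, 0, -10], [0, 0, 0, -10]],
], gripper=0.3)

```text
clock: 28.52
tool_pos: [0.4774, -0.403, 0.0025]
eef_rot: [0.696, 0.124, 0.696, -0.124]
wrist_force: [0.4, -0.0, 0.9]
width: 0.064
```

Emit:
step_arm([
  [[0, 0, 0, -10], [0, 0, 0, 0], [0, 0, 0, 0]],
])

```text
clock: 28.9
tool_pos: [0.4775, -0.4031, 0.0027]
eef_rot: [0.704, 0.066, 0.704, -0.066]
wrist_force: [-0.2, -0.6, 0.4]
width: 0.0636
```

Emit:
step_arm([
  [[0, 0, 0, 0], [0, 0, 0, 0], [0, 0, 0, 0], [0, 0, 0, 0], [0, 0, 0, 0], [0, 0, 0, 0]],
], gripper=1)

```text
clock: 29.65
tool_pos: [0.4776, -0.4032, 0.003]
eef_rot: [0.704, 0.065, 0.704, -0.065]
wrist_force: [-0.4, 0.6, -0.3]
width: 0.0404
```

Emit:
step_arm([
  [[-0.045, 0, 0, 0], [-0.045, 0, 0, 0], [-0.03, 0.02, -0.002, 0], [0, 0.045, -0.004, 0], [0, 0.05, -0.005, 0], [0, 0.05, -0.005, 0], [0, 0.05, -0.005, 0], [0, 0.05, -0.005, 0], [0, 0.05, -0.005, 0], [0, 0.05, -0.005, 0]],
])

```text
clock: 30.9
tool_pos: [0.5091, -0.0362, 0.123]
eef_rot: [0.704, 0.065, 0.704, -0.065]
wrist_force: [0.2, -0.4, -0.9]
width: 0.0406
```

Emit:
step_arm([
  [[0, 0.05, -0.005, 0], [0, 0.05, -0.005, 0], [0, 0.045, -0.004, 0], [0, 0.035, 0, 0], [0, 0.021, 0, 0], [0.02, 0, 0, 0], [0.015, 0, 0, 0], [0, 0, 0, 0], [0, 0, 0, 0]],
])

```text
clock: 32.02
tool_pos: [0.5327, 0.162, 0.0883]
eef_rot: [0.704, 0.065, 0.704, -0.065]
wrist_force: [-0.6, -0.2, -1.3]
width: 0.0401
```

Run:
```python
from h import *
state(); c=cal('wrist');im=snap('wrist','w7'); s=snap('scene','sc7')
cv2.imwrite('pics/sc7c.png',cv2.resize(s[170:280,230:370,::-1],None,fx=5,fy=5,interpolation=cv2.INTER_CUBIC))
cv2.imwrite('pics/w7c.png',cv2.resize(im[175:315,180:340,::-1],None,fx=4,fy=4,interpolation=cv2.INTER_CUBIC))
```

```text
t32.02 p [0.5327 0.162  0.0883] x [ 0.001  0.    -1.   ] y [0.184 0.983 0.   ] z [ 0.983 -0.184  0.001] w0.0401 F [-0.6 -0.2 -1.3] j [ 0.27  0.4   1.79 -0.    0.95 -1.11]
```

View pics/w7c.png

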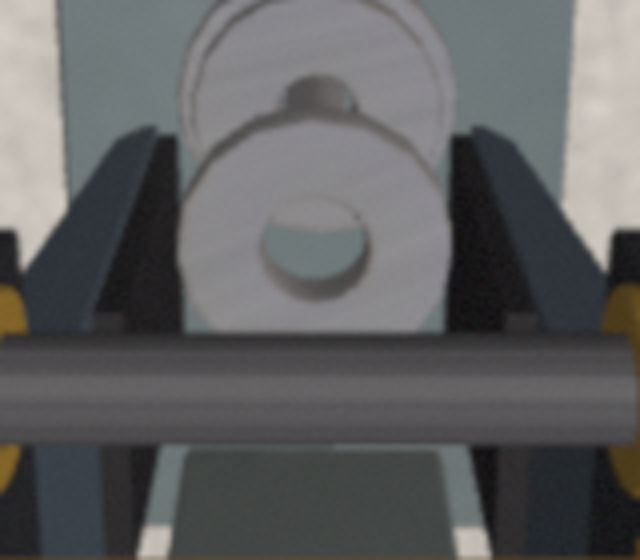

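View pics/sc7c.png

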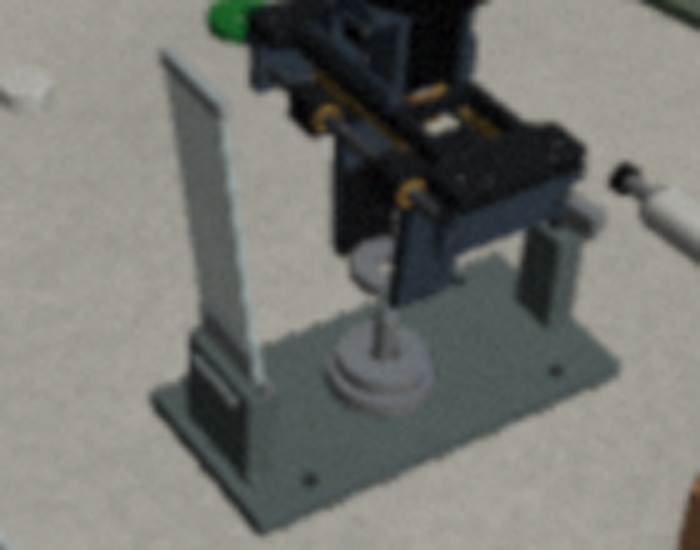

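Emit:
step_arm([
  [[0.012, 0, 0, 0], [0.006, 0, 0, 0], [0.006, 0, 0, 0], [0.006, 0, 0, 0], [0.007, 0, 0, 0], [0.007, 0, 0, 0], [0.005, 0, 0, 0], [0.0022, 0, 0, 0], [0, 0, 0, 0]],
])

```text
clock: 33.25
tool_pos: [0.5323, 0.1624, 0.0366]
eef_rot: [0.704, 0.065, 0.704, -0.065]
wrist_force: [-0.5, 1.3, -0.1]
width: 0.0404
```

Emit:
step_arm([
  [[0, 0, 0, 0], [0, 0, 0, 0], [0, 0, 0, 0], [-0.03, 0, 0, 0], [-0.05, 0, 0, 0], [-0.05, 0, 0, 0], [-0.04, -0.03, 0, 0], [-0.01, -0.05, 0, 0], [0, -0.05, 0, 0], [0, -0.05, 0, 0]],
], gripper=0.35)

```text
clock: 34.5
tool_pos: [0.4989, -0.0159, 0.2172]
eef_rot: [0.705, 0.065, 0.704, -0.065]
wrist_force: [1.0, -0.6, -0.8]
width: 0.0594
```

Emit:
step_arm([
  [[0, -0.05, 0.01, 0], [0, -0.04, 0.025, 0], [0, -0.04, 0.025, 0], [0, -0.04, 0.025, 0], [0, -0.04, 0.025, 0], [0, -0.0383, 0.0065, 0], [0, 0, 0, 10], [0, 0, 0, 10], [0, 0, 0, 10], [0, 0, 0, 10]],
])

```text
clock: 35.75
tool_pos: [0.5681, -0.28, 0.2167]
eef_rot: [0.638, 0.304, 0.639, -0.304]
wrist_force: [0.6, -0.3, 0.9]
width: 0.0595
```

Emit:
step_arm([
  [[0, 0, 0, 10], [0, 0, 0, 10], [0, 0, 0, 10], [0, 0, 0, 10], [0, 0, 0, 10], [0, 0, 0, 0], [0, 0, 0, 0]],
])

```text
clock: 36.62
tool_pos: [0.5682, -0.28, 0.2167]
eef_rot: [-0.452, -0.543, -0.452, 0.543]
wrist_force: [0.2, -0.3, -0.5]
width: 0.0594
```

Run:
```python
from h import *
look('w8'); s=snap('scene','sc8'); snap('top','top8')
cv2.imwrite('pics/sc8c.png',cv2.resize(s[130:280,160:370,::-1],None,fx=3.5,fy=3.5,interpolation=cv2.INTER_CUBIC))
```

```text
t36.62 p [ 0.5682 -0.28    0.2167] x [-0. -0. -1.] y [ 0.983 -0.181 -0.   ] z [-0.181 -0.983  0.   ] w0.0594 F [ 0.2 -0.3 -0.5] j [-0.48  0.41  1.42 -0.    1.31 -0.29]
0.97 [52.7 96.5] 1497 [ 0.3379 -0.1534] diam 72.0 [ 17. 111.  43.] shift [ 0.2118 -0.2494 -0.0827]
0.96 [258.4 163.8] 523 [ 0.5679 -0.28  ] diam 34.2 [121. 119. 121.] shift [ 2.118e-01 -3.000e-04  1.000e-04]
0.91 [215.1 306.2] 334 [ 0.4662 -0.4788] diam 45.5 [157.  12.  10.] shift [ 0.2118 -0.0642  0.214 ]
0.89 [ 66.6 184.3] 1225 [ 0.3158 -0.2614] diam 66.8 [ 27.  70. 147.] shift [ 0.2118 -0.2515  0.0275]
```

View pics/sc8c.png

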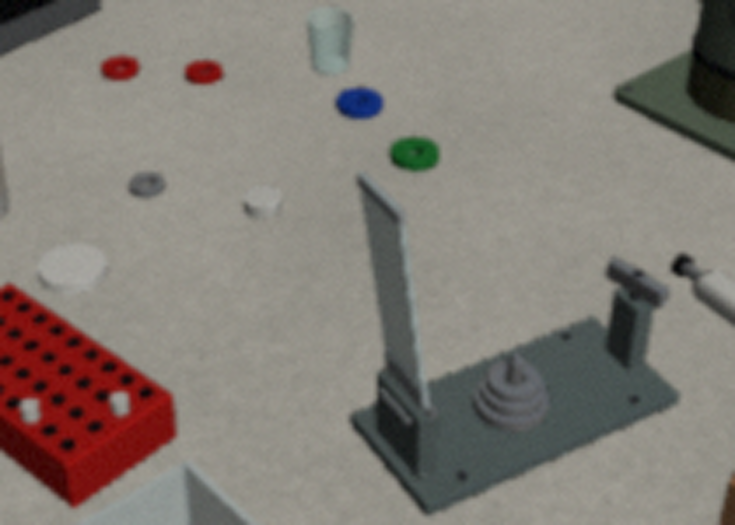

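View pics/w8.png

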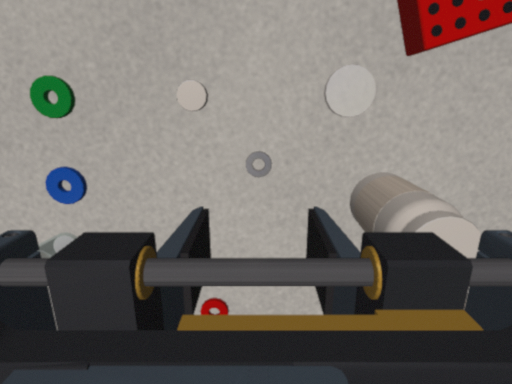

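The stack of three looks right, and ring_34 is below the tool at (258,164). The jar is near, so I check its clearance before turning.

Run:
```python
from h import *
p,Rm,_=tcp()
# fit bottle base by silhouette match in the wrist & top views
for cam in ['top','wrist']:
    c=cal(cam); ctrl.get_image(cam)
    th=np.linspace(0,2*np.pi,40)
    for d in ctrl.silhouettes(cam,'bottle')[:2]:
        r=d['region']; 
        if r.sum()<500: continue
        best=None
        for x in np.arange(.62,.80,.004):
            for y in np.arange(-.45,-.25,.004):
                pts=[proj(c,[x+.04*np.cos(t),y+.04*np.sin(t),z]) for z in (0,.11) for t in th[::3]]+[proj(c,[x+.03*np.cos(t),y+.03*np.sin(t),.15]) for t in th[::3]]
                m=np.zeros((384,512),np.uint8); cv2.fillConvexPoly(m,cv2.convexHull(np.array(pts,np.float32).round().astype(np.int32)),1)
                if cam=='wrist': m[230:]=0; q=r.copy(); q[230:]=0
                else: q=r
                iou=(m.astype(bool)&q).sum()/max(1,(m.astype(bool)|q).sum())
                if best is None or iou>best[0]: best=(iou,x,y)
        print(cam,d['conf'],best,np.hypot(best[1]-p[0],best[2]-p[1]))
```

```text
wrist 0.58 (np.float64(0.9576202118989405), np.float64(0.7200000000000001), np.float64(-0.36199999999999993)) 0.17252978845174816
```

Emit:
step_arm([
  [[0.05, 0, 0, 0], [0.05, 0, 0, 0], [0.05, 0, 0, 0], [0.043, 0, 0, 0], [0.015, 0, 0, 0], [0.006, 0, 0, 0], [0, 0, 0, 0]],
])

```text
clock: 37.9
tool_pos: [0.5692, -0.2805, 0.004]
eef_rot: [0.453, 0.544, 0.451, -0.544]
wrist_force: [0.2, -0.6, 0.8]
width: 0.0593
```

Emit:
step_arm([
  [[0, 0, 0, 0], [0, 0, 0, 0], [0, 0, 0, 0], [0, 0, 0, 0], [0, 0, 0, 0]],
], gripper=1)

```text
clock: 38.52
tool_pos: [0.5685, -0.2802, 0.0034]
eef_rot: [0.452, 0.544, 0.451, -0.544]
wrist_force: [-1.2, 0.5, 5.5]
width: 0.0316
```

Emit:
step_arm([
  [[0, 0, 0, 0], [0, 0, 0, 0], [0, 0, 0, -10], [0, 0, 0, -10], [0, 0, 0, -10], [0, 0, 0, -10], [0, 0, 0, -10], [0, 0, 0, -10], [0, 0, 0, -10], [0, 0, 0, -10]],
], gripper=0.35)

```text
clock: 39.78
tool_pos: [0.568, -0.2799, 0.0022]
eef_rot: [0.696, 0.124, 0.696, -0.124]
wrist_force: [-0.4, 1.0, -0.4]
width: 0.0593
```

Emit:
step_arm([
  [[0, 0, 0, -10], [0, 0, 0, 0], [0, 0, 0, 0]],
])

```text
clock: 40.15
tool_pos: [0.5681, -0.2799, 0.0025]
eef_rot: [0.704, 0.066, 0.704, -0.066]
wrist_force: [-1.4, 0.4, -0.3]
width: 0.0596
```

Emit:
step_arm([
  [[0, 0, 0, 0], [0, 0, 0, 0], [0, 0, 0, 0], [0, 0, 0, 0], [0, 0, 0, 0], [0, 0, 0, 0]],
], gripper=1)

```text
clock: 40.9
tool_pos: [0.5682, -0.28, 0.0028]
eef_rot: [0.704, 0.065, 0.704, -0.065]
wrist_force: [0.3, 0.0, -0.5]
width: 0.0316
```

Emit:
step_arm([
  [[-0.045, 0, 0, 0], [-0.045, 0, 0, 0], [-0.03, 0.02, -0.01, 0], [0, 0.04, -0.025, 0], [0, 0.04, -0.03, 0], [0, 0.04, -0.03, 0], [0, 0.05, -0.02, 0], [0, 0.05, -0.0015, 0], [0, 0.05, 0, 0], [0, 0.05, 0, 0]],
])

```text
clock: 42.15
tool_pos: [0.5162, 0.0772, 0.1229]
eef_rot: [0.704, 0.065, 0.704, -0.065]
wrist_force: [1.0, -1.2, -1.3]
width: 0.032
```

Emit:
step_arm([
  [[0, 0.04, 0, 0], [0, 0.03, 0, 0], [0, 0.0182, 0, 0], [0.02, 0, 0, 0], [0.015, 0, 0, 0], [0, 0, 0, 0], [0, 0, 0, 0]],
])

```text
clock: 43.02
tool_pos: [0.5327, 0.162, 0.0881]
eef_rot: [0.704, 0.065, 0.704, -0.065]
wrist_force: [-0.7, -0.6, 0.8]
width: 0.0319
```

Run:
```python
from h import *
state(); c=cal('wrist');im=snap('wrist','w9'); s=snap('scene','sc9')
cv2.imwrite('pics/sc9c.png',cv2.resize(s[170:280,230:370,::-1],None,fx=5,fy=5,interpolation=cv2.INTER_CUBIC))
cv2.imwrite('pics/w9c.png',cv2.resize(im[175:315,180:340,::-1],None,fx=4,fy=4,interpolation=cv2.INTER_CUBIC))
```

```text
t43.02 p [0.5327 0.162  0.0881] x [ 0.001  0.    -1.   ] y [0.184 0.983 0.   ] z [ 0.983 -0.184  0.001] w0.0319 F [-0.7 -0.6  0.8] j [ 0.27  0.4   1.79 -0.    0.95 -1.11]
```

View pics/w9c.png

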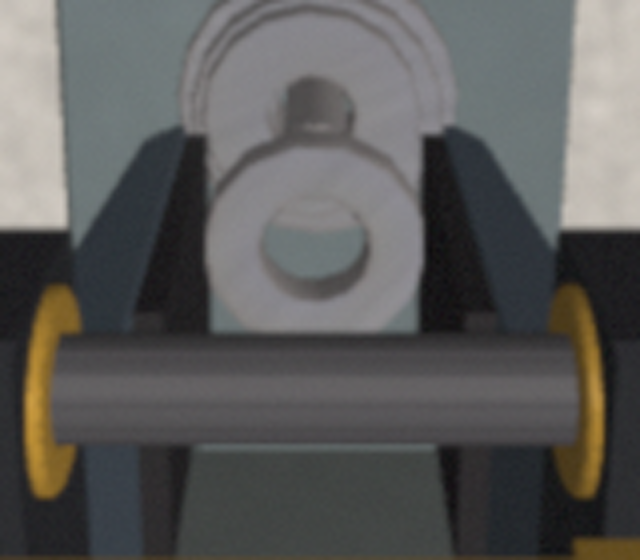

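View pics/sc9c.png

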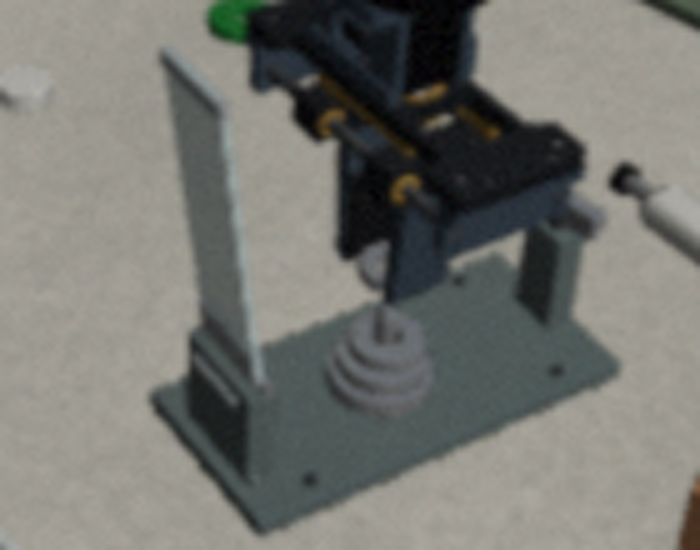

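Emit:
step_arm([
  [[0.012, 0, 0, 0], [0.006, 0, 0, 0], [0.006, 0, 0, 0], [0.006, 0, 0, 0], [0.006, 0, 0, 0], [0.004, 0, 0, 0], [0.002, 0, 0, 0], [0, 0, 0, 0]],
])

```text
clock: 44.12
tool_pos: [0.5323, 0.1623, 0.0456]
eef_rot: [0.704, 0.065, 0.704, -0.065]
wrist_force: [0.2, 0.5, -0.9]
width: 0.0318
```

Emit:
step_arm([
  [[0, 0, 0, 0], [0, 0, 0, 0], [0, 0, 0, 0], [-0.02, 0, 0, 0], [-0.05, 0, 0, 0], [-0.05, 0, 0, 0], [-0.05, -0.03, 0, 0], [0, -0.05, 0, 0], [0, 0, 0, 0], [0, 0, 0, 0]],
], gripper=0.35)

```text
clock: 45.38
tool_pos: [0.5175, 0.0839, 0.2156]
eef_rot: [0.704, 0.066, 0.704, -0.065]
wrist_force: [-0.1, 0.2, -0.8]
width: 0.0595
```

Run:
```python
from h import *
state(); c=cal('wrist');im=snap('wrist','w10'); s=snap('scene','sc10'); t=snap('top','top10')
cv2.imwrite('pics/sc10c.png',cv2.resize(s[160:280,230:370,::-1],None,fx=5,fy=5,interpolation=cv2.INTER_CUBIC))
cv2.imwrite('pics/w10c.png',cv2.resize(im[0:250,200:512,::-1],None,fx=2.3,fy=2.3,interpolation=cv2.INTER_CUBIC))
```

```text
t45.38 p [0.5175 0.0839 0.2156] x [-0.  0. -1.] y [0.184 0.983 0.   ] z [ 0.983 -0.184 -0.   ] w0.0595 F [-0.1  0.2 -0.8] j [ 0.14  0.24  1.68  0.    1.23 -1.25]
```

View pics/w10c.png

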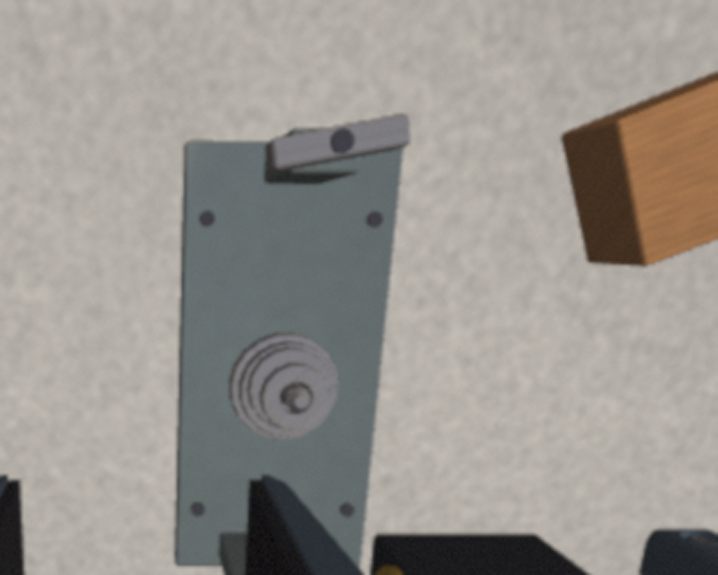

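View pics/sc10c.png

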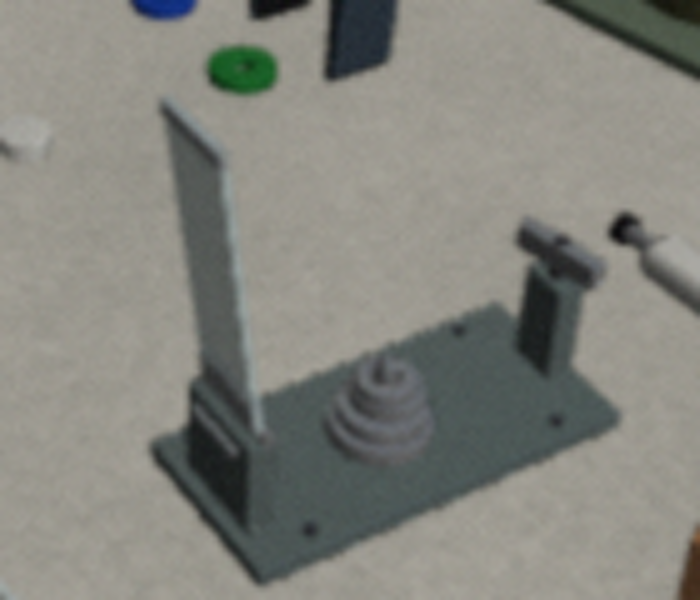

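All four rings are stacked largest to smallest: wrist crop at (290,390), scene crop at (382,400). Next I estimate the lid angle from the scene and top views.

Run:
```python
from h import *
O=np.array([.5323,.1623]);a=np.radians(-11)
def W(x,y,z): return [O[0]+x*np.cos(a)-y*np.sin(a),O[1]+x*np.sin(a)+y*np.cos(a),z]
for n in ('scene','top'):
    c=cal(n)
    for th in (1.57,1.65,1.7,1.75,1.8,1.9):
        print(n,th,[proj(c,W(.093-.184*np.cos(th),y,.071+.184*np.sin(th))).round(1) for y in (-.025,.025)])
    print('hinge',[proj(c,W(.093,y,.071)).round(1) for y in (-.025,.025)])
```

```text
scene 1.57 [array([273.7, 174.5]), array([285.6, 185.3])]
scene 1.65 [array([268.1, 176.4]), array([279.9, 187.4])]
scene 1.7 [array([264.6, 177.9]), array([276.3, 189. ])]
scene 1.75 [array([261.1, 179.5]), array([272.7, 190.7])]
scene 1.8 [array([257.7, 181.3]), array([269.2, 192.6])]
scene 1.9 [array([250.8, 185.4]), array([262. , 196.9])]
hinge [array([271.9, 235. ]), array([282.4, 246.8])]
top 1.57 [array([172.6, 130.4]), array([150.9, 126.5])]
top 1.65 [array([174.1, 124.2]), array([152.3, 120.4])]
top 1.7 [array([175. , 120.5]), array([153.3, 116.6])]
top 1.75 [array([175.9, 116.8]), array([154.3, 113. ])]
top 1.8 [array([176.9, 113.3]), array([155.4, 109.5])]
top 1.9 [array([178.9, 106.7]), array([157.5, 103. ])]
hinge [array([186.2, 149.9]), array([167.9, 146.6])]
```

The lid is at about 1.71 rad, so its edge is near caddy x = +0.125. I take the closed fingers round behind it.

Emit:
step_arm([
  [[0, -0.01, 0.03, 0], [0, 0, 0.045, 0], [0, 0, 0.045, 0], [0, 0, 0.045, 0], [0, 0.02, 0.005, 0], [0, 0.04, 0, 0], [0, 0.03, 0, 0], [0, 0, 0, 0], [0, 0, 0, 0]],
], gripper=1)

```text
clock: 46.65
tool_pos: [0.6987, 0.1317, 0.2154]
eef_rot: [0.704, 0.064, 0.704, -0.065]
wrist_force: [-0.0, 0.5, -0.4]
width: 0.0003
```

Run:
```python
from h import *
state(); s=snap('scene','sc11')
cv2.imwrite('pics/sc11c.png',cv2.resize(s[110:270,180:370,::-1],None,fx=4,fy=3.75,interpolation=cv2.INTER_CUBIC))
```

```text
t46.65 p [0.6987 0.1317 0.2154] x [-0.001 -0.001 -1.   ] y [ 0.182  0.983 -0.001] z [ 0.983 -0.182 -0.001] w0.0003 F [-0.   0.5 -0.4] j [ 0.17  0.54  1.2  -0.    1.4  -1.22]
```

View pics/sc11c.png

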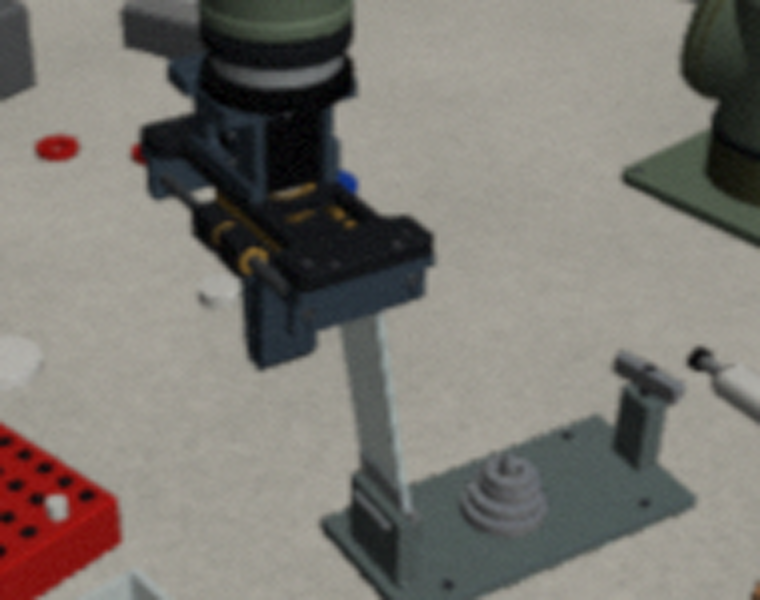

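Emit:
step_arm([
  [[0.001, 0, -0.015, 0], [0.001, 0, -0.02, 0], [0.002, 0, -0.02, 0], [0.001, 0, -0.018, 0], [0.0025, 0, -0.018, 0], [0, 0, 0, 0]],
])

```text
clock: 47.45
tool_pos: [0.609, 0.1471, 0.2087]
eef_rot: [0.704, 0.065, 0.704, -0.065]
wrist_force: [-0.2, 0.6, 0.0]
width: 0.0002
```

Run:
```python
from h import *
state(); s=snap('scene','sc12')
cv2.imwrite('pics/sc12c.png',cv2.resize(s[110:270,180:370,::-1],None,fx=4,fy=3.75,interpolation=cv2.INTER_CUBIC))
```

```text
t47.45 p [0.609  0.1471 0.2087] x [-0. -0. -1.] y [ 0.184  0.983 -0.   ] z [ 0.983 -0.184 -0.   ] w0.0002 F [-0.2  0.6  0. ] j [ 0.22  0.4   1.45 -0.    1.29 -1.17]
```

View pics/sc12c.png

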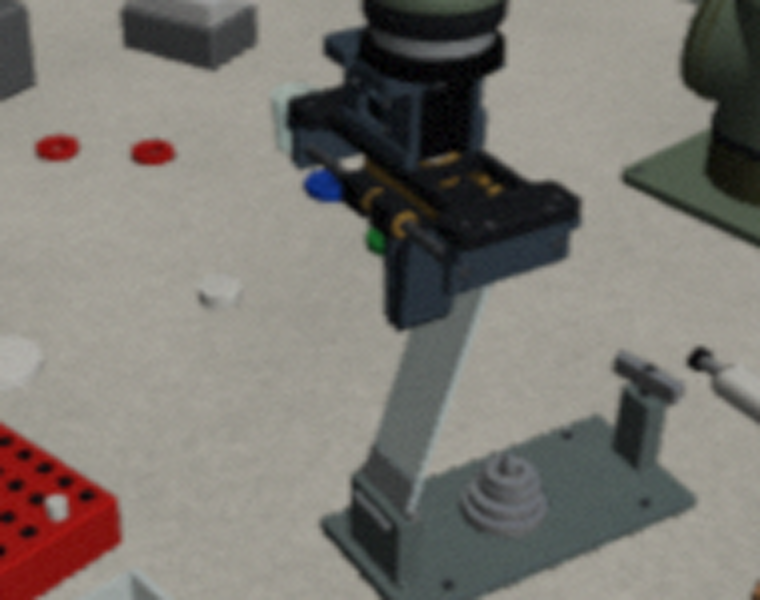

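The lid has started to swing, so I follow its arc down.

Emit:
step_arm([
  [[0.006, 0, -0.017, 0], [0.007, 0, -0.017, 0], [0.01, 0, -0.015, 0], [0.011, 0, -0.015, 0], [0.014, 0, -0.0115, 0], [0.014, 0, -0.0115, 0], [0.016, 0, -0.0075, 0], [0.017, 0, -0.0075, 0], [0, 0, 0, 0]],
])

```text
clock: 48.62
tool_pos: [0.5093, 0.166, 0.1124]
eef_rot: [0.703, 0.065, 0.705, -0.066]
wrist_force: [-0.2, 0.4, -0.5]
width: 0.0007
```

Run:
```python
from h import *
state(); s=snap('scene','sc13')
cv2.imwrite('pics/sc13c.png',cv2.resize(s[110:270,180:370,::-1],None,fx=4,fy=3.75,interpolation=cv2.INTER_CUBIC))
```

```text
t48.62 p [0.5093 0.166  0.1124] x [-0.002 -0.001 -1.   ] y [ 0.184  0.983 -0.001] z [ 0.983 -0.184 -0.002] w0.0007 F [-0.2  0.4 -0.5] j [ 0.29  0.35  1.8  -0.    1.   -1.09]
```

View pics/sc13c.png

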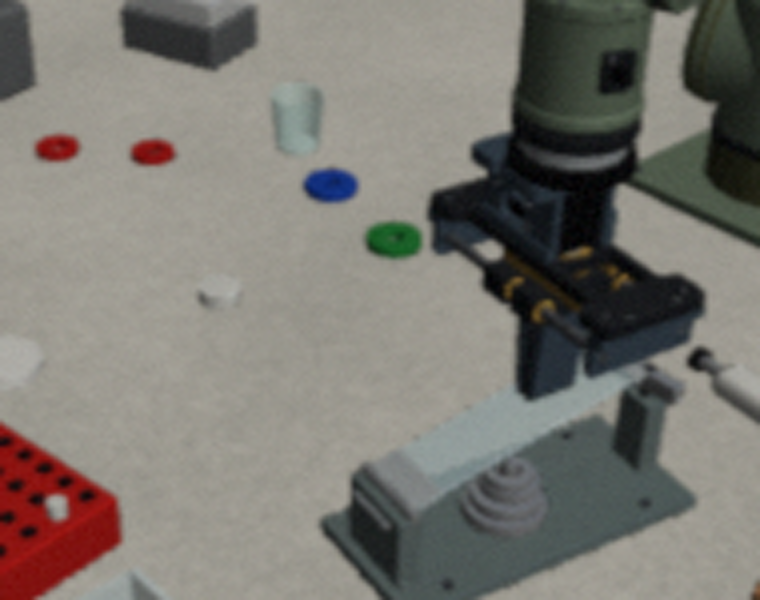

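Emit:
step_arm([
  [[0.012, 0, -0.003, 0], [0.012, 0, -0.002, 0], [0.006, 0, -0.001, 0], [0.004, 0, 0, 0], [0, 0, 0, 0], [0, 0, 0, 0]],
])

```text
clock: 49.42
tool_pos: [0.5039, 0.1677, 0.0794]
eef_rot: [0.704, 0.065, 0.704, -0.065]
wrist_force: [-0.4, -0.4, -0.0]
width: 0.0004
```

Run:
```python
from h import *
state(); s=snap('scene','sc14')
cv2.imwrite('pics/sc14c.png',cv2.resize(s[170:270,230:370,::-1],None,fx=5,fy=5,interpolation=cv2.INTER_CUBIC))
```

```text
t49.42 p [0.5039 0.1677 0.0794] x [ 0.  0. -1.] y [0.184 0.983 0.   ] z [ 0.983 -0.184  0.   ] w0.0004 F [-0.4 -0.4 -0. ] j [ 0.3   0.38  1.86 -0.    0.91 -1.09]
```

View pics/sc14c.png

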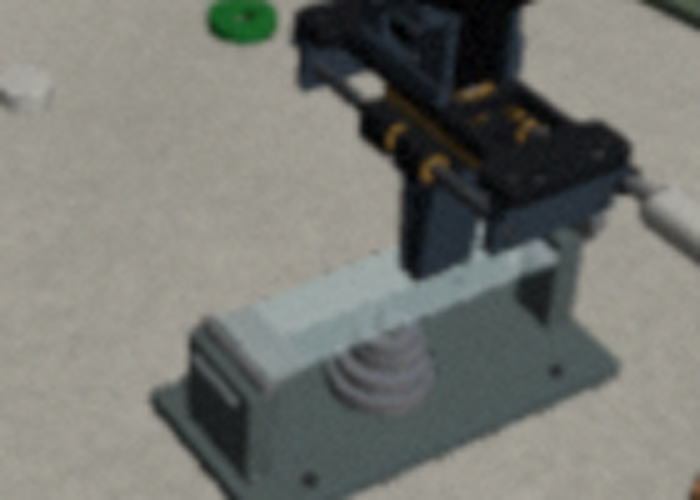

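The lid is nearly flat. I press lightly to seat it, then go up and over the turnbutton.

Emit:
step_arm([
  [[0.002, 0, 0, 0], [0.0015, 0, 0, 0], [0, 0, 0, 0], [0, 0, 0, 0], [0, 0, 0, 0]],
])

```text
clock: 50.1
tool_pos: [0.5041, 0.1677, 0.0762]
eef_rot: [0.704, 0.065, 0.704, -0.065]
wrist_force: [-0.3, 0.1, 6.0]
width: 0.0005
```

Emit:
step_arm([
  [[-0.03, 0, 0, 0], [-0.04, 0, 0, 0], [-0.035, 0, 0, 0], [0, 0, -0.04, 0], [0, 0.0007, -0.043, 0], [0, 0, 0, 10], [0, 0, 0, 10], [0, 0, 0, 10], [0, 0, 0, 10]],
])

```text
clock: 51.22
tool_pos: [0.422, 0.1834, 0.1803]
eef_rot: [0.638, 0.304, 0.639, -0.304]
wrist_force: [0.2, -1.1, 0.5]
width: 0.0004
```

Emit:
step_arm([
  [[0, 0, 0, 10], [0, 0, 0, 10], [0, 0, 0, 10], [0, 0, 0, 9], [0, 0, 0, 0], [0, 0, 0, 0]],
], gripper=0.6)

```text
clock: 51.98
tool_pos: [0.4222, 0.1835, 0.1805]
eef_rot: [0.502, 0.497, 0.502, -0.498]
wrist_force: [-0.2, -0.3, -0.1]
width: 0.0365
```

Run:
```python
from h import *
state(); im=snap('wrist','w15');s=snap('scene','sc15')
cv2.imwrite('pics/sc15c.png',cv2.resize(s[170:270,230:370,::-1],None,fx=5,fy=5,interpolation=cv2.INTER_CUBIC))
c=cal('wrist'); v=im[:,:,::-1].copy()
u=proj(c,[.4224,.1837,.096]); print(u)
```

```text
t51.98 p [0.4222 0.1835 0.1805] x [-0. -0. -1.] y [ 1.    0.01 -0.  ] z [ 0.01 -1.    0.  ] w0.0365 F [-0.2 -0.3 -0.1] j [ 0.39  0.17  1.86 -0.    1.11  0.38]
[259.27745199 191.93092811]
```

View pics/w15.png

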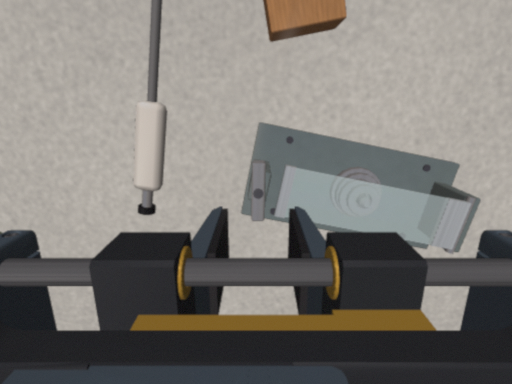

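View pics/sc15c.png

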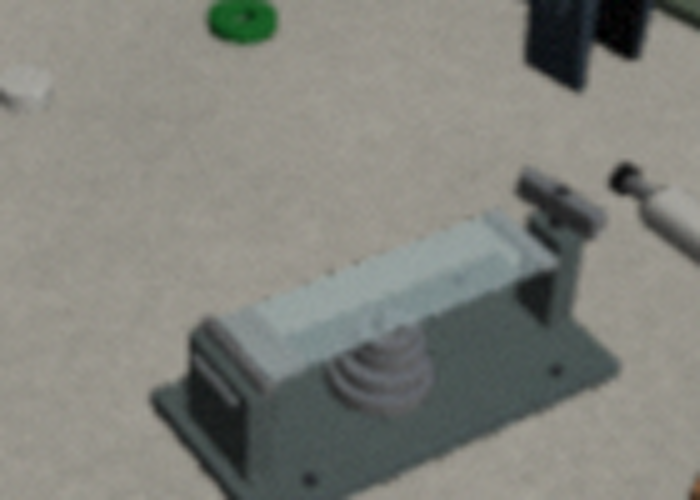

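The lid lies flat (it took 6 N when I pressed). The turnbutton pivot is at (258,194) in the wrist view, with the bar in line with the pads. Next I grip it.

Emit:
step_arm([
  [[0.03, -0.0005, 0.001, 0], [0.03, 0, 0, 0], [0.02, 0, 0, 0], [0.01, 0, 0, 0], [0.0055, 0, 0, 0], [0, 0, 0, 0]],
])

```text
clock: 52.82
tool_pos: [0.422, 0.1826, 0.0854]
eef_rot: [0.502, 0.498, 0.502, -0.498]
wrist_force: [0.7, 0.6, -0.4]
width: 0.0366
```

Emit:
step_arm([
  [[0, 0, 0, 0], [0, 0, 0, 0], [0, 0, 0, 0], [0, 0, 0, 0], [0, 0, 0, 0]],
], gripper=1)

```text
clock: 53.45
tool_pos: [0.4219, 0.1826, 0.0856]
eef_rot: [0.502, 0.498, 0.502, -0.498]
wrist_force: [-0.5, 0.0, 3.7]
width: 0.0118
```

Gripped at 11.8 mm. I turn it anticlockwise.

Emit:
step_arm([
  [[0, 0, 0, -8], [0, 0, 0, -8], [0, 0, 0, -8], [0, 0, 0, 0]],
])

```text
clock: 53.95
tool_pos: [0.4223, 0.1827, 0.0855]
eef_rot: [0.594, 0.384, 0.594, -0.383]
wrist_force: [-0.8, -0.5, 3.5]
width: 0.0114
```

Emit:
step_arm([
  [[0, 0, 0, -8], [0, 0, 0, -8], [0, 0, 0, -8], [0, 0, 0, -8], [0, 0, 0, -8], [0, 0, 0, -8], [0, 0, 0, -5], [0, 0, 0, 0]],
])

```text
clock: 54.95
tool_pos: [0.4228, 0.1833, 0.0856]
eef_rot: [0.703, 0.079, 0.702, -0.078]
wrist_force: [1.6, 2.6, 2.3]
width: 0.0118
```

Run:
```python
from h import *
state(); im=snap('wrist','w16');s=snap('scene','sc16')
cv2.imwrite('pics/sc16c.png',cv2.resize(s[170:270,230:370,::-1],None,fx=5,fy=5,interpolation=cv2.INTER_CUBIC))
```

```text
t54.95 p [0.4228 0.1833 0.0856] x [ 0.002  0.002 -1.   ] y [0.221 0.975 0.002] z [ 0.975 -0.221  0.002] w0.0118 F [1.6 2.6 2.3] j [ 0.38  0.27  2.    0.    0.86 -0.97]
```

View pics/w16.png

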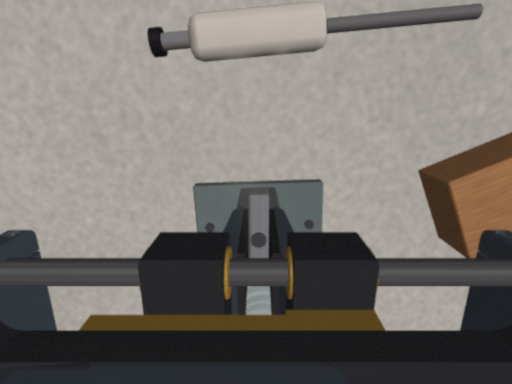

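The bar now runs along the caddy's x at (258,220). I release it, retreat upward and check.

Emit:
step_arm([
  [[0, 0, 0, 0], [0, 0, 0, 0], [0, 0, 0, 0], [-0.02, 0, 0, 0], [-0.05, 0, 0, 0], [-0.05, 0, 0, 0], [-0.05, 0, 0, 0], [0, -0.05, 0, 0], [0, -0.05, 0, 0], [0, 0, 0, 0]],
], gripper=0.6)

```text
clock: 56.3
tool_pos: [0.3989, 0.0827, 0.2552]
eef_rot: [0.703, 0.079, 0.703, -0.079]
wrist_force: [0.1, -0.1, -0.2]
width: 0.0366
```

Run:
```python
from h import *
state(); im=snap('wrist','w17');s=snap('scene','sc17');t=snap('top','top17')
cv2.imwrite('pics/sc17c.png',cv2.resize(s[130:280,160:370,::-1],None,fx=3.6,fy=3.6,interpolation=cv2.INTER_CUBIC))
```

```text
t56.30 p [0.3989 0.0827 0.2552] x [-0.    -0.001 -1.   ] y [ 0.222  0.975 -0.001] z [ 0.975 -0.222 -0.   ] w0.0366 F [ 0.1 -0.1 -0.2] j [ 0.18  0.02  1.83 -0.    1.29 -1.17]
```

View pics/w17.png

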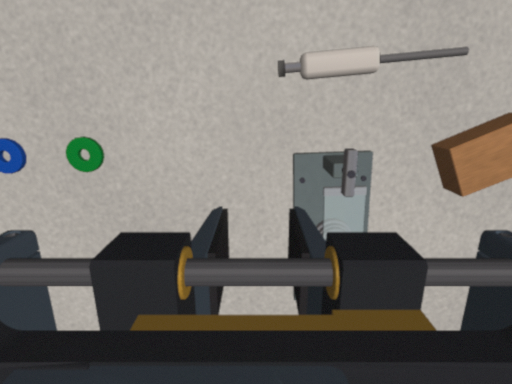

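View pics/sc17c.png

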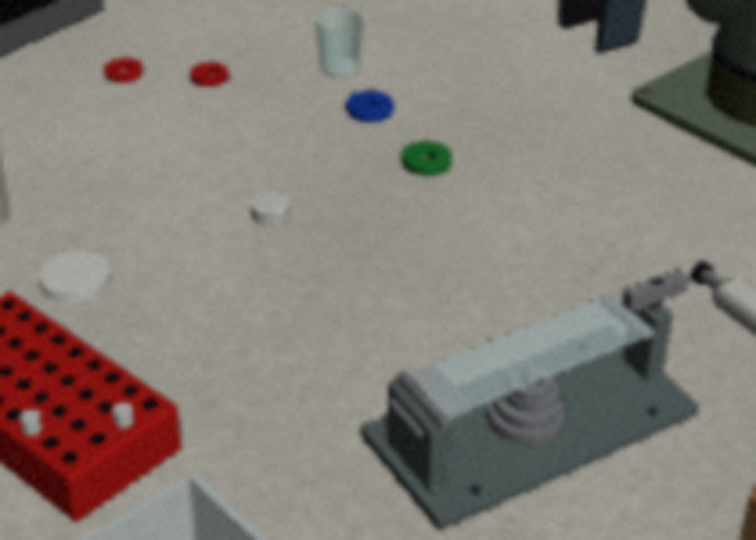

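View pics/top17.png

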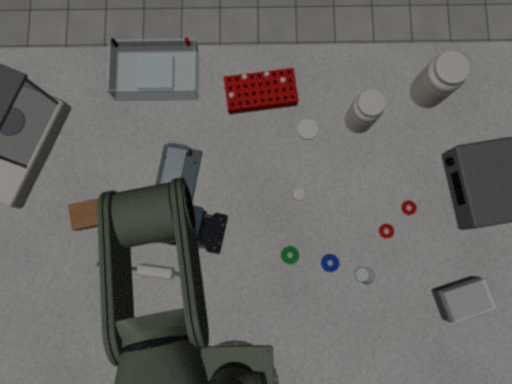

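The bar runs along the caddy at (350,172) in the wrist view, the lid is flat, the stack is in place and the arm touches nothing. I hand in.

Run:
```python
from h import *
print(ctrl.finish_job()); state()
```

```text
the job is handed in; nothing more can be done
None
the job is handed in; nothing more can be done
```

I threaded the four rings present (58, 50, 42, 34; no 66 was on the bench) onto the post, largest at the bottom. I then swung the lid shut and turned the turnbutton across its end. The job was handed in about 56 s into the 210 s; no verdict was reported.

**Last checks:**
- **Rings:** when the last ring went on, the pictures showed all four stacked in order of size and flat. The stack still looked in order through the closed lid.
- **Lid:** it looked flat, and it took about 6 N when I pressed it with the fingertips at about 76 mm, the closed height.
- **Turnbutton:** the bar lies along the caddy's long axis, at roughly 1.5 rad. I judged this from the tool heading and the pictures, not from a joint reading.
- **Bench and arm:** the arm was clear, with about zero wrist force. The look-alike rings and other bench items looked unmoved in the pictures, though the arm hid part of the top view.

No check failed or disagreed. I saw no ring knocked aside and no slackening of the grip.

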